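Hang the medicine case on its rail and swing the keeper shut

TASK

Put the three-tier medicine case away: carry it by its handle to the stand and hook its hanger over the top rail between the upright keeper and the catch, easing the weight onto the rail before you let go so that it neither drops nor swings. When it hangs there on its own, push the keeper bar over and down until it lies fully in its catch, and leave the dishes, crusher, stopper, cup and pill bottle where they stand.

Things in the scene. Friction and masses are not known exactly. Their poses are not given: they have to be found in the camera images.
- case: White plastic three-tier medicine case, clipped together, loose on the tray, 0.27 to 0.53 kg. Origin: centre of its underside; z up, front -x, back +x; 80 mm deep (x), 130 wide (y), 90 high to the lid. A grey carry handle on the lid, a steel hanger on the back. Its weight lies near its middle, 55 mm in front of the hook and 15 mm to its side; let go, the hung case leans back 0.05 to 0.1 rad onto the rest bar.
- case_handle (a point): Middle of the handle's bar, at case x -8, y 0, z 118 mm; axes are the case's. The bar is 70 mm long along x, 16 thick (y), 20 high (case z 108 to 128), with a post at each end; the 50 mm between the posts is open, 18 mm above the lid.
- case_hook (a point): Middle of the underside of the hanger's top plate (case x 57, y 15, z 146 mm): it comes to lie on the rail. Axes are the case's. Strap 44 mm wide (y) up the back, back face at case x 44, from z 20 up; top plate case z 146 to 150, x 40 to 74; lip pointing down at x 70 to 74, z 120 to 150. So the hook is open below, its mouth 26 mm wide (case x 44 to 70).
- stand: Hanging stand, fixed. Origin: on the tabletop straight below the rail's axis, midway between the posts; z up, front (case side) -x. Foot 12 mm thick, x -45 to 85, y -125 to 125. Posts at y -105 and 105, 20 mm thick. Rail: steel bar 12 mm thick along y at x 0. Its top is 175 to 220 mm above the table, clamped at a height that is NOT reported: feel or look for it.
- stand_rest (a point): Point on the tabletop below the rest bar's axis (stand x -8, y 0). The rest bar is 10 mm thick, parallel to the rail, its axis 100 mm below the rail's axis, its front face at stand x -13; the hanger strap leans on it. While lowering, the hook plate's middle at stand x -3.5 mm clears both bars.
- stand_catch (a point): Point on the tabletop below the catch (stand x 0, y -42). Catch: steel fork on the rail, 8 mm long (y), 24 mm over its cheeks (x), tips 17 mm above the rail's top. The hook goes on the rail between catch and hinge.
- stand_hinge (a point): Point on the tabletop below the keeper's hinge (stand x 0, y 75). The hinge pin runs along x, 13 mm above the rail's top, between two cheeks 24 mm over all. The opened keeper leans over the rail beyond stand y 25 mm.
- keeper (a joint): Angle of the keeper, rad: steel bar 12 mm wide, 10 thick, reaching 120 mm from its pin. 0 = closed: level, pointing to the stand's -y, in the catch, 8 mm between its underside and the rail's top (the 4 mm hook plate fits below; a hook not down on the rail blocks it). Grows as the free end swings up; 1.57 = upright; starts at 1.2 to 1.45. Stiff hinge, stays where left; about 2 N near its end moves it.
- dish_a: Indigo porcelain dish, 72 mm across, 22 mm high, loose on the tray; origin: centre of its underside. Leave alone.
- dish_b: A second dish like dish_a. Leave alone.
- crusher: Stainless pill crusher with screw top, 46 mm across, 76 mm high, loose on the tray; origin: centre of its underside. Leave alone.
- stopper: Glass pitcher stopper standing on its plug, 60 mm across, 72 mm high, loose on the tray; origin: centre of its underside. Leave alone.
- teacup: Earthen teacup, 66 mm across, 72 mm high, on the table beyond tray and stand; origin: centre of its underside. Leave alone.
- pillbottle: Amber glass pill jar, 56 mm across, 85 mm high, on the table beyond tray and stand; origin: centre of its underside. Leave alone.
- tray: Red lacquered tray, fixed, 300 (x) by 340 mm (y), floor 6 mm thick, rim 22 mm high; origin: centre of its underside.
Things that resemble listed ones, but are neither listed nor needed, are in the scene too. Leave any black or red look-alike of the case alone.

How it is judged:
By the outcome, as a careful person would: the job done as asked, in the order asked, and still so for the second after the job is handed in, with the robot touching nothing.
It also fails if it takes over 70 s, if anything falls off the work surface, if the arm or the gripper's body presses on something with over 40 N, if the wrist force passes 120 N, or if a joint passes its speed limit or range.

ROBOT

A 6-joint arm with a two-finger parallel gripper is mounted at the origin on the work surface. World frame = base frame: x ahead of the robot, y to its left, z up, the work surface at z = 0. Lengths are in m, angles in degrees, forces in N, time in s.
With the tool pointing down it reaches from about 0.375 to 0.9 m from the base axis. Payload 3.1 kg.
Tool frame: the origin (TCP) lies between the finger pads; the fingertips stand 11 mm ahead of it and the grasp point (between the pads) lies 8 mm behind it; z points along the fingers, y is the direction in which the jaws open and shut (so a half turn about z gives the same grasp; the last joint's range is limited). The gripper opens to 87 mm and grips with 3 to 60 N. Pads are 19 mm wide; open, the fingers measure 117 mm over their backs; the gripper's body (75 mm by 190 mm) begins 51 mm behind the grasp point.
Start: joints at [-76.06, 30.224, 82.088, -0, 67.689, -10.227], TCP at [0.256, -0.57, 0.234] pointing down, gripper open.
Joint ranges: [-176.69, 176.69], [-43.24, 126.21], [12.49, 139.97], [-82, 262], [0, 151.66], [-163.58, 163.58]. Speed limits (degrees/s): [159.86, 159.86, 180, 180, 180, 180].

INTERFACE

Orientations are given as a 3x3 rotation matrix whose columns are the frame's x, y, z axes.
In Python, from rig import bot, vision gives the robot as it stands. The module is installed in compiled form; this text tells all that it offers.
- The arm moves only by the tool jog_arm, never from a script. Its argument "rows" is a list of rows, each an object with "dp": the shift along the tool's x, y, z in mm, a list of three; "turn": the turn, a rotation vector about the tool's x, y, z in degrees, a list of three; "grip": the opening, from 0 (shut) to 1 (fully open). A call has 1 to 10 rows; each row is the pose to reach, as a shift and turn from the pose commanded when the call began, along the tool's axes at that moment; what a row does not reach only later rows make up. A row lasts 1/10 s, in which the tool goes at most 50 mm and 8.59 degrees, less where a joint would pass 70% of its speed; a pose out of reach is approached as far as the arm can. A call with a gripper value outside its range is refused whole. The fingers move at their own pace and stop on an object; the grip force is fixed at half the most. Time passes only in rows, so rows that repeat a pose let the fingers close. It gives the time, the measured TCP pose, the force and the opening at its end, in the units of the state.
- bot.read_state(): the state, without advancing time (a new reading comes with each control period).
- vision.capture(name): name is "side" or "top"; returns (picture, depth): 400x640x3 uint8, red, green, blue; 400x640 float32, m along the optical axis (not along the pixel's ray), 0 where there is no reading.
- vision.camera_info(name): a dict with "vertical_fov" (degrees; the focal length in pixels is half the picture's height over the tangent of half this angle, whatever the lens; pixels are square), "cx", "cy" (the principal point, pixels), "k1" (the pictures are not rectified: a ray, as slopes to the right and down, at radius r is drawn at 1 + k1 r^2 times it, then the intrinsics apply), "position" and "rotation" of the camera in the world. Camera axes: x right, y down, z forward; pixel columns grow to the right and rows downward; lengths in m; the calibration is good to about 2 mm. A picture is of the moment at which its call begins. camera_info takes no time and is no camera call.
- bot.hand_in(): hands the job in, once; it reports no verdict.
The state is a dict: "time_s": time; "joint_positions": joint angles; "qvel": joint speeds; "tau": joint torques, N m; "position": TCP position; "tcp_rot": TCP orientation; "force": force on the tool from outside, world axes, zero at the start; "moment": the same for the moment, N m; "opening": opening from 0.0 (shut) to 1.0 (fully open).
Only numpy, scipy, OpenCV 4.12 (cv2) and the standard library are available. Lean on these libraries where they do the work, as an engineer would, in place of code of your own. Each camera call takes 0.05 s, during which the arm holds its last target.

## Working session

There is one attempt and no reset: what is moved stays moved. The work goes in short steps, Python scripts to look and compute and a tool call to move; the robot and the scene stay as the last step left them, time stands still between calls to the robot, and variables do not carry over. Pictures are saved under pics/ and viewed, and the job is handed in when it is done.

Besides the shell and the picture viewer there is one more tool, called after "Call:" in YAML: its name, and indented under it one key for each argument. jog_arm: Moves the arm, as the interface text tells. Its arguments: {"type":"object","properties":{"rows":{"type":"array"}},"required":["rows"]}

```bash
mkdir -p pics; ls; python3 - <<'E'
from rig import bot, vision
import cv2,numpy as np
for n in("top","side"):
    i=vision.camera_info(n);print(n,i)
    p,d=vision.capture(n)
    cv2.imwrite(f"pics/{n}0.png",p[:,:,::-1]);np.savez(f"pics/{n}0.npz",p=p,d=d)
s=bot.read_state()
print(s)
E
```

```text
pics
top {'vertical_fov': 53.56077434492091, 'cx': 314.8810339853883, 'cy': 197.94262694790282, 'k1': 0.022600960592509444, 'position': array([ 0.33892536, -0.02214355,  1.43298566]), 'rotation': array([[-6.71658123e-03, -9.93705290e-01,  1.11824343e-01],
       [-9.99976980e-01,  6.78207978e-03,  2.05339358e-04],
       [-9.62448422e-04, -1.11820390e-01, -9.93727968e-01]])}
side {'vertical_fov': 54.55178453933846, 'cx': 321.964784150324, 'cy': 197.28559674669626, 'k1': -0.06873087219173964, 'position': array([-0.11742453,  0.72299121,  0.64879939]), 'rotation': array([[-0.7502861 , -0.31987915,  0.57857419],
       [-0.66059807,  0.32819889, -0.67520047],
       [ 0.02609514, -0.88879852, -0.45755462]])}
{'time_s': 0.1, 'joint_positions': array([-7.60617261e+01,  3.02742179e+01,  8.21478783e+01,  1.41634297e-04,
        6.76901539e+01, -1.02306627e+01]), 'qvel': array([-0.07640498, -0.09702945, -0.15303041, -0.03149128, -0.04614343,
        0.01251738]), 'tau': array([-3.78968407e-04, -4.40984988e+01, -1.77150768e+01,  6.35165465e-02,
        5.33687475e-02, -4.15093564e-05]), 'position': array([ 0.2557324 , -0.56959451,  0.23266975]), 'tcp_rot': array([[ 9.12342693e-01,  4.09427149e-01, -4.69689064e-04],
       [ 4.09427269e-01, -9.12340777e-01,  1.90199755e-03],
       [ 3.50212949e-04, -1.92757708e-03, -9.99998081e-01]]), 'force': array([ 0.43526903,  0.12853431, -0.06483018]), 'moment': array([-0.01283755, -0.00524678, -0.03295008]), 'opening': 0.9954802477128256}
```

View pics/top0.png

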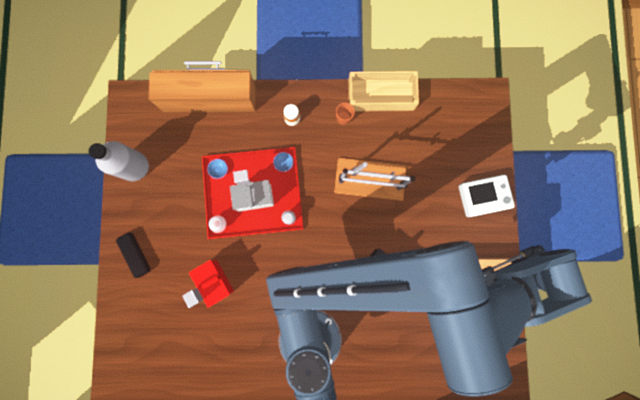

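View pics/side0.png

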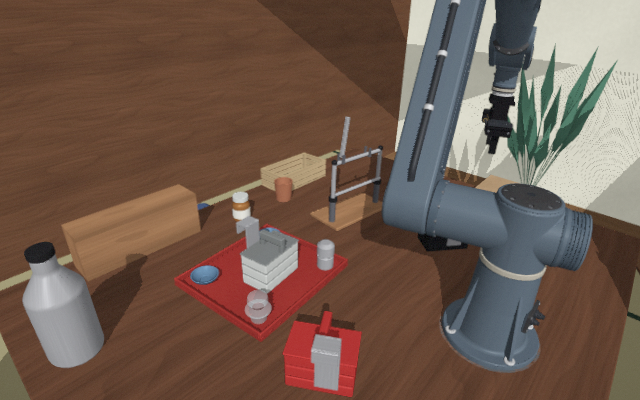

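```bash
cat > h.py <<'E'
import numpy as np,cv2
from rig import bot,vision
def K(n):
    i=vision.camera_info(n);f=200/np.tan(np.radians(i['vertical_fov']/2))
    return i,f
def cloud(n,d):
    i,f=K(n)
    v,u=np.mgrid[0:400,0:640].astype(float)
    pts=np.stack([u.ravel(),v.ravel()],1)[:,None]
    Km=np.array([[f,0,i['cx']],[0,f,i['cy']],[0,0,1]])
    s=cv2.undistortPoints(pts,Km,np.array([i['k1'],0,0,0,0.]))[:,0].reshape(400,640,2)
    c=np.stack([s[...,0]*d,s[...,1]*d,d],-1)
    w=c@i['rotation'].T+i['position']
    w[d==0]=np.nan
    return w
def proj(n,P):
    i,f=K(n)
    c=(np.atleast_2d(P)-i['position'])@i['rotation']
    s=c[:,:2]/c[:,2:];r2=(s**2).sum(1,keepdims=True)
    return s*(1+i['k1']*r2)*f+[i['cx'],i['cy']]
def cap(n,tag):
    p,d=vision.capture(n);np.savez(f"pics/{n}{tag}.npz",p=p,d=d);cv2.imwrite(f"pics/{n}{tag}.png",p[:,:,::-1]);return p,d
def crop(n,tag,u0,v0,u1,v1,k):
    p=np.load(f"pics/{n}{tag}.npz")['p'][v0:v1,u0:u1,::-1]
    return cv2.resize(p,None,fx=k,fy=k,interpolation=cv2.INTER_CUBIC)
E
python3 - <<'E'
from h import *
cv2.imwrite("pics/c1.png",crop("top","0",195,140,315,245,6))
cv2.imwrite("pics/c2.png",crop("top","0",325,120,425,210,7))
cv2.imwrite("pics/c3.png",crop("side","0",170,200,350,340,4))
cv2.imwrite("pics/c4.png",crop("side","0",300,105,400,235,4))
E
```

```text
(no output)
```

View pics/c1.png

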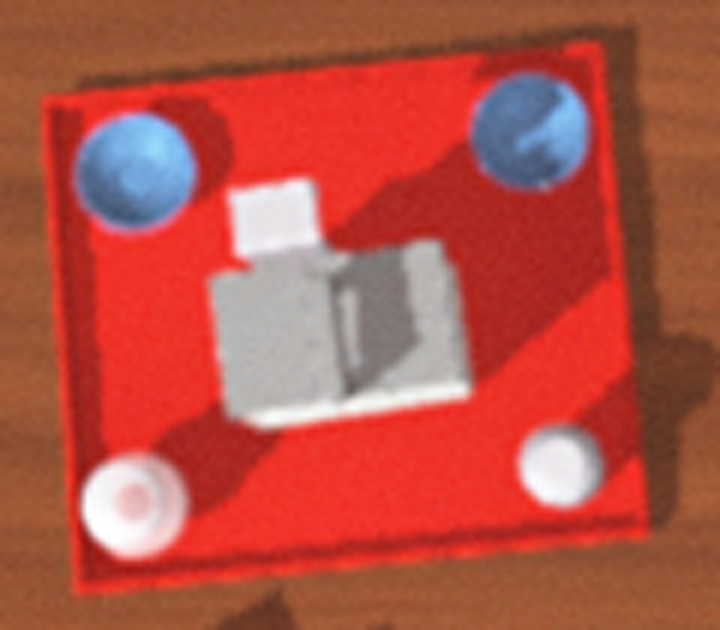

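View pics/c2.png

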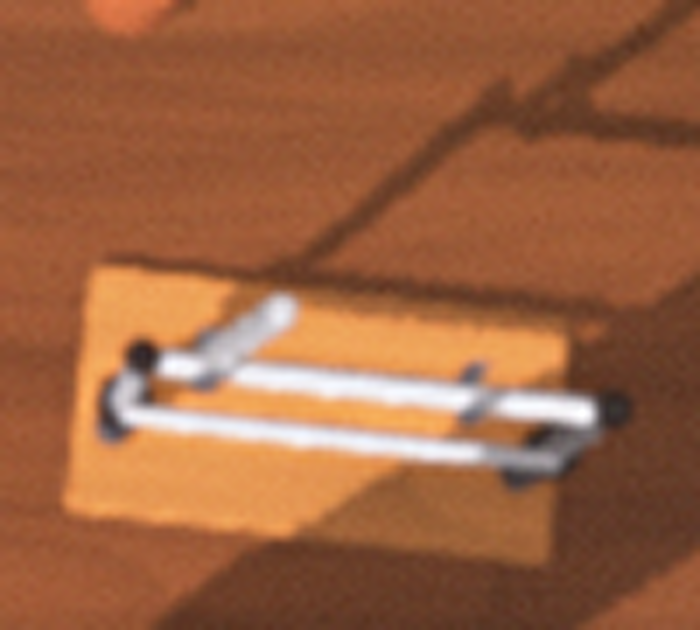

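View pics/c3.png

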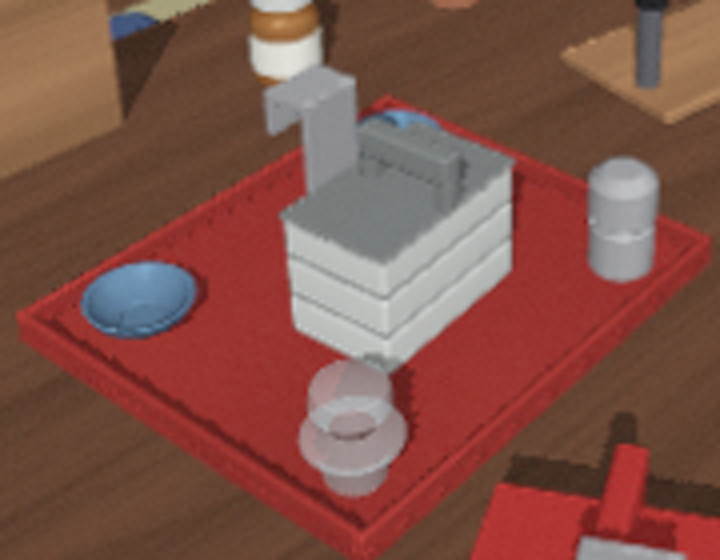

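View pics/c4.png

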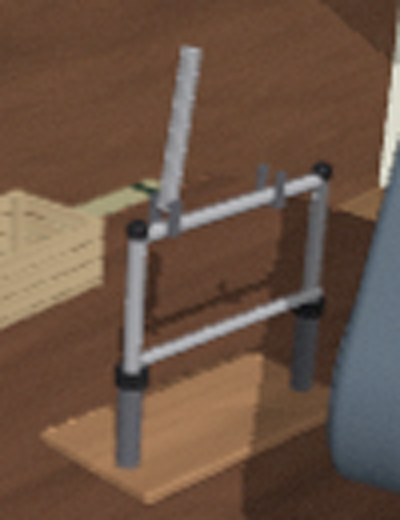

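The white case sits in the tray (top ≈(250,192)). The look-alikes are a red case at top ≈(210,283) and a black object at ≈(133,254). Only the white one fits the description: three tiers, grey handle and steel hanger in crop c3. On the stand, the hinge is at the +y end (image left) and the catch at the right. Next I'll measure them.

```bash
python3 - <<'E'
from h import *
T=np.load("pics/top0.npz");S=np.load("pics/side0.npz")
wt=cloud("top",T['d']);ws=cloud("side",S['d'])
def box(w,lo,hi):
    m=((w>lo)&(w<hi)).all(-1);return w[m],m
def rect(p,nm):
    r=cv2.minAreaRect((p[:,:2]*1000).astype(np.float32));print(nm,len(p),'rect',np.round(r[0],1),np.round(r[1],1),round(r[2],1),'z med',np.round(np.median(p[:,2]),4))
# case location
c=wt[192,250];print('case px',c)
for nm,w in(('top',wt),('side',ws)):
    for lab,z0,z1 in(('lid',.088,.104),('handle',.126,.142),('plate',.148,.166)):
        p,_=box(w,[c[0]-.12,c[1]-.1,z0],[c[0]+.14,c[1]+.12,z1])
        if len(p)>5: rect(p,nm+' '+lab)
print('table z',np.nanmedian(wt[230:240,320:340,2]), 'tray',np.nanmedian(wt[165:170,240:260,2]))
# stand
s=wt[178,372];print('standpx',s)
for nm,w in(('top',wt),('side',ws)):
    p,m=box(w,[.38,-.33,.03],[.65,-.02,.5])
    h,e=np.histogram(p[:,2],bins=np.arange(.03,.4,.01));print(nm,dict(zip(np.round(e[:-1],2),h)))
    p,_=box(w,[.38,-.33,.008],[.65,-.02,.016]);rect(p,nm+' foot')
E
```

```text
case px [0.50648391 0.19249486 0.13267877]
top lid 821 rect [505.  199.1] [ 86.6 132.6] 8.0 z med 0.0964
top handle 122 rect [516.5 213.2] [113.  42.] 9.8 z med 0.1335
top plate 147 rect [558.7 222.2] [35.6 44. ] 8.4 z med 0.1561
side lid 915 rect [498.5 198. ] [ 87.1 134.2] 8.5 z med 0.0952
side handle 271 rect [512.5 214.2] [120.   45.5] 9.6 z med 0.1326
side plate 177 rect [553.4 220.2] [37.5 46.1] 8.5 z med 0.155
table z 0.00016476763298489683 tray 0.006672684924098893
standpx [ 0.56976391 -0.22909847  0.01465022]
top {np.float64(0.03): np.int64(8), np.float64(0.04): np.int64(2), np.float64(0.05): np.int64(8), np.float64(0.06): np.int64(1), np.float64(0.07): np.int64(0), np.float64(0.08): np.int64(2), np.float64(0.09): np.int64(38), np.float64(0.1): np.int64(70), np.float64(0.11): np.int64(127), np.float64(0.12): np.int64(5), np.float64(0.13): np.int64(7), np.float64(0.14): np.int64(6), np.float64(0.15): np.int64(5), np.float64(0.16): np.int64(7), np.float64(0.17): np.int64(4), np.float64(0.18): np.int64(7), np.float64(0.19): np.int64(5), np.float64(0.2): np.int64(63), np.float64
[... 1139 characters left out ...]
float64(0.19): np.int64(25), np.float64(0.2): np.int64(117), np.float64(0.21): np.int64(130), np.float64(0.22): np.int64(45), np.float64(0.23): np.int64(23), np.float64(0.24): np.int64(16), np.float64(0.25): np.int64(16), np.float64(0.26): np.int64(17), np.float64(0.27): np.int64(15), np.float64(0.28): np.int64(15), np.float64(0.29): np.int64(17), np.float64(0.3): np.int64(16), np.float64(0.31): np.int64(15), np.float64(0.32): np.int64(17), np.float64(0.33): np.int64(17), np.float64(0.34): np.int64(10), np.float64(0.35): np.int64(0), np.float64(0.36): np.int64(0), np.float64(0.37): np.int64(0), np.float64(0.38): np.int64(0)}
side foot 1190 rect [ 566.5 -214. ] [240.9 132.9] 83.6 z med 0.0113
```

```bash
python3 - <<'E'
from h import *
T=np.load("pics/top0.npz");S=np.load("pics/side0.npz")
wt=cloud("top",T['d']);ws=cloud("side",S['d'])
for nm,w in(('top',wt),('side',ws)):
  for lab,z0,z1 in(('rail',.2,.24),('rest',.095,.125),('foot',.009,.015)):
    lo=np.array([.42,-.36,z0]);hi=np.array([.68,-.08,z1])
    if lab=='foot':lo[0]=.50
    m=((w>lo)&(w<hi)).all(-1);p=w[m]
    if lab!='foot':
        l=cv2.fitLine((p[:,:2]).astype(np.float32),cv2.DIST_HUBER,0,.003,.003).ravel()
        yaw=np.degrees(np.arctan2(-l[0]*np.sign(l[1]),abs(l[1])))
        dd=l[:2]*np.sign(l[1]);n=np.array([dd[1],-dd[0]])
        t=(p[:,:2]-l[2:])@dd;q=(p[:,:2]-l[2:])@n
        k=abs(q)<.012
        print(nm,lab,'yaw',yaw,'pt',l[2:],'t',np.percentile(t[k],[0,2,98,100]),'mid',l[2:]+dd*(t[k].min()+t[k].max())/2)
        for a in np.arange(-.12,.12,.02):
            s=k&(t>=a)&(t<a+.02)
            if s.sum():print('   t%.2f n%d zmax %.4f z90 %.4f med %.4f q %.4f'%(a,s.sum(),p[s,2].max(),np.percentile(p[s,2],90),np.median(p[s,2]),np.median(q[s])))
    else:
        r=cv2.minAreaRect((p[:,:2]*1000).astype(np.float32));print(nm,lab,len(p),r)
E
```

```text
top rail yaw -6.7213345 pt [ 0.5489547  -0.22152777] t [-0.11163134 -0.10793243  0.11203506  0.11580716] mid [ 0.5491991  -0.21945421]
   t-0.12 n22 zmax 0.2263 z90 0.2240 med 0.2194 q -0.0007
   t-0.10 n28 zmax 0.2191 z90 0.2180 med 0.2116 q -0.0012
   t-0.08 n24 zmax 0.2177 z90 0.2153 med 0.2124 q -0.0003
   t-0.06 n29 zmax 0.2305 z90 0.2183 med 0.2127 q -0.0001
   t-0.04 n36 zmax 0.2325 z90 0.2302 med 0.2123 q -0.0002
   t-0.02 n25 zmax 0.2177 z90 0.2135 med 0.2112 q 0.0005
   t0.00 n23 zmax 0.2151 z90 0.2142 med 0.2114 q 0.0003
   t0.02 n24 zmax 0.2165 z90 0.2147 med 0.2119 q -0.0007
   t0.04 n27 zmax 0.2172 z90 0.2153 med 0.2113 q 0.0004
   t0.06 n20 zmax 0.2359 z90 0.2353 med 0.2141 q -0.0036
   t0.08 n34 zmax 0.2383 z90 0.2321 med 0.2136 q 0.0002
   t0.10 n25 zmax 0.2245 z90 0.2221 med 0.2196 q 0.0000
top rest yaw -7.528738 pt [ 0.537554  -0.2517623] t [-0.08375056 -0.07388325  0.14871111  0.15292605] mid [ 0.54208583 -0.21747273]
   t-0.10 n3 zmax 0.0999 z90 0.0990 med 0.0953 q 0.0082
   t-0.08 n21 zmax 0.1218 z90 0.1210 med 0.1076 q 0.0008
   t-0.06 n21 zmax 0.1179 z90 0.116
[... 1542 characters left out ...]
 q 0.0011
   t-0.10 n13 zmax 0.1145 z90 0.1116 med 0.1099 q -0.0008
   t-0.08 n13 zmax 0.1123 z90 0.1111 med 0.1097 q -0.0012
   t-0.06 n13 zmax 0.1127 z90 0.1122 med 0.1095 q -0.0015
   t-0.04 n14 zmax 0.1122 z90 0.1118 med 0.1092 q -0.0021
   t-0.02 n16 zmax 0.1124 z90 0.1120 med 0.1084 q -0.0011
   t0.00 n13 zmax 0.1114 z90 0.1108 med 0.1101 q -0.0016
   t0.02 n15 zmax 0.1123 z90 0.1118 med 0.1103 q -0.0033
   t0.04 n16 zmax 0.1126 z90 0.1118 med 0.1096 q -0.0022
   t0.06 n20 zmax 0.1134 z90 0.1114 med 0.1090 q -0.0025
   t0.08 n48 zmax 0.1247 z90 0.1216 med 0.1062 q 0.0027
side foot 1148 ((564.7814331054688, -219.7670440673828), (253.82423400878906, 132.7189483642578), 82.91665649414062)
```

```bash
cat >> h.py <<'E'
from scipy.spatial.transform import Rotation as Ro
def Rt(yaw,pitch=0):
    # tool down, tool x at yaw; pitch: rotation about (yawed) y axis, world right-hand
    return Ro.from_euler('z',yaw,degrees=True).as_matrix()@Ro.from_euler('y',pitch,degrees=True).as_matrix()@np.diag([1.,-1,-1])
def mv(pos,yaw,pitch=0,s=None):
    s=s or bot.read_state();R=s['tcp_rot']
    print('dp',np.round(R.T@(np.array(pos)-s['position'])*1000,1),'turn',np.round(Ro.from_matrix(R.T@Rt(yaw,pitch)).as_rotvec(degrees=True),2))
def st():
    s=bot.read_state();R=s['tcp_rot']@np.diag([1.,-1,-1]);e=Ro.from_matrix(R).as_euler('ZYX',degrees=True)
    print('t',s['time_s'],'pos',np.round(s['position']*1000,1),'ypr',np.round(e,2),'F',np.round(s['force'],2),'M',np.round(s['moment'],2),'open',round(s['opening'],3),'q',np.round(s['joint_positions'],1))
E
python3 - <<'E'
from h import *
mv([.40,-.16,.30],8.3)
E
```

```text
dp [ 299.3 -314.8  -66.6] turn [-0.11 -0.   15.87]
```

Call:
jog_arm:
  rows:
    - {"dp": [30, -31, -35], "turn": [0, 0, 2], "grip": 1}
    - {"dp": [60, -63, -67], "turn": [0, 0, 4], "grip": 1}
    - {"dp": [90, -95, -67], "turn": [0, 0, 6], "grip": 1}
    - {"dp": [120, -126, -67], "turn": [0, 0, 8], "grip": 1}
    - {"dp": [150, -158, -67], "turn": [0, 0, 10], "grip": 1}
    - {"dp": [180, -190, -67], "turn": [0, 0, 12], "grip": 1}
    - {"dp": [210, -221, -67], "turn": [0, 0, 14], "grip": 1}
    - {"dp": [240, -252, -67], "turn": [0, 0, 15.9], "grip": 1}
    - {"dp": [270, -284, -67], "turn": [0, 0, 15.9], "grip": 1}
    - {"dp": [299, -315, -67], "turn": [0, 0, 15.9], "grip": 1}

```text
time_s: 1.1
position: [0.3997, -0.1585, 0.3004]
tcp_rot: [[0.99, 0.143, -0.0], [0.143, -0.99, 0.0], [-0.0, -0.0, -1.0]]
force: [0.9, -0.1, -0.1]
opening: 0.996
```

```bash
python3 - <<'E'
from h import *
st();mv([.5028,.1983,.23],8.3)
E
```

```text
t 1.1 pos [ 399.7 -158.5  300.4] ypr [8.25 0.01 0.02] F [ 0.9  -0.09 -0.11] M [ 0.04 -0.03  0.02] open 0.996 q [-36.6   9.8 103.3   0.   66.9  45.2]
dp [ 153.2 -338.3   70.5] turn [-0.02  0.01 -0.05]
```

Call:
jog_arm:
  rows:
    - {"dp": [18, -40, 0], "turn": [0, 0, 0], "grip": 1}
    - {"dp": [36, -80, 0], "turn": [0, 0, 0], "grip": 1}
    - {"dp": [54, -120, 0], "turn": [0, 0, 0], "grip": 1}
    - {"dp": [72, -160, 0], "turn": [0, 0, 0], "grip": 1}
    - {"dp": [90, -200, 10], "turn": [0, 0, 0], "grip": 1}
    - {"dp": [108, -240, 30], "turn": [0, 0, 0], "grip": 1}
    - {"dp": [130, -285, 50], "turn": [0, 0, 0], "grip": 1}
    - {"dp": [145, -320, 70], "turn": [0, 0, 0], "grip": 1}
    - {"dp": [153, -338, 70], "turn": [0, 0, 0], "grip": 1}
    - {"dp": [153, -338, 70], "turn": [0, 0, 0], "grip": 1}

```text
time_s: 2.1
position: [0.5024, 0.1985, 0.2293]
tcp_rot: [[0.989, 0.148, -0.002], [0.148, -0.989, 0.0], [-0.001, -0.0, -1.0]]
force: [-1.0, 0.9, -0.3]
opening: 1.002
```

```bash
python3 - <<'E'
from h import *
st();mv([.5028,.1983,.117],8.3)
cap("side","1");cap("top","1")
cv2.imwrite("pics/c5.png",crop("side","1",150,100,390,340,3)[:600,:])
cv2.imwrite("pics/c6.png",crop("top","1",195,140,315,245,6)[:600])
E
```

```text
t 2.1 pos [502.4 198.5 229.3] ypr [8.49 0.08 0.03] F [-1.04  0.86 -0.28] M [ 0.03 -0.   -0.01] open 1.002 q [ 9.7 24.  94.5  0.  61.5 91.2]
dp [  0.5   0.3 112.3] turn [-0.03  0.08  0.19]
```

View pics/c5.png

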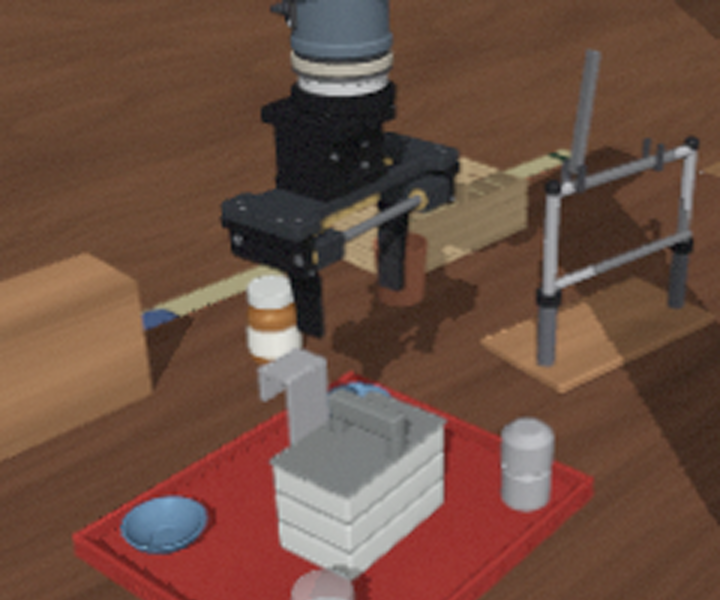

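The side crop shows the open gripper above the case, with jaws straddling the handle (handle at crop ≈(368,415)) and its long body along case y. I'll descend now.

Call:
jog_arm:
  rows:
    - {"dp": [0, 0, 25], "turn": [0, 0, 0.2], "grip": 1}
    - {"dp": [0, 0, 50], "turn": [0, 0, 0.2], "grip": 1}
    - {"dp": [0, 0, 75], "turn": [0, 0, 0.2], "grip": 1}
    - {"dp": [0, 0, 95], "turn": [0, 0, 0.2], "grip": 1}
    - {"dp": [0, 0, 107], "turn": [0, 0, 0.2], "grip": 1}
    - {"dp": [0, 0, 112], "turn": [0, 0, 0.2], "grip": 1}
    - {"dp": [0, 0, 112], "turn": [0, 0, 0.2], "grip": 1}
    - {"dp": [0, 0, 112], "turn": [0, 0, 0.2], "grip": 1}

```text
time_s: 3.0
position: [0.5033, 0.1959, 0.1194]
tcp_rot: [[0.99, 0.14, 0.002], [0.14, -0.99, 0.0], [0.002, -0.0, -1.0]]
force: [0.2, 0.3, -0.1]
opening: 0.999
```

```bash
python3 - <<'E'
from h import *
st()
cap("side","2")
cv2.imwrite("pics/c7.png",crop("side","2",200,180,340,300,5)[:600,:])
E
```

```text
t 3.0 pos [503.3 195.9 119.4] ypr [ 8.04 -0.1   0.  ] F [ 0.22  0.32 -0.1 ] M [0.02 0.06 0.01] open 0.999 q [  9.4  33.2 100.2  -0.   46.4  91.4]
```

View pics/c7.png

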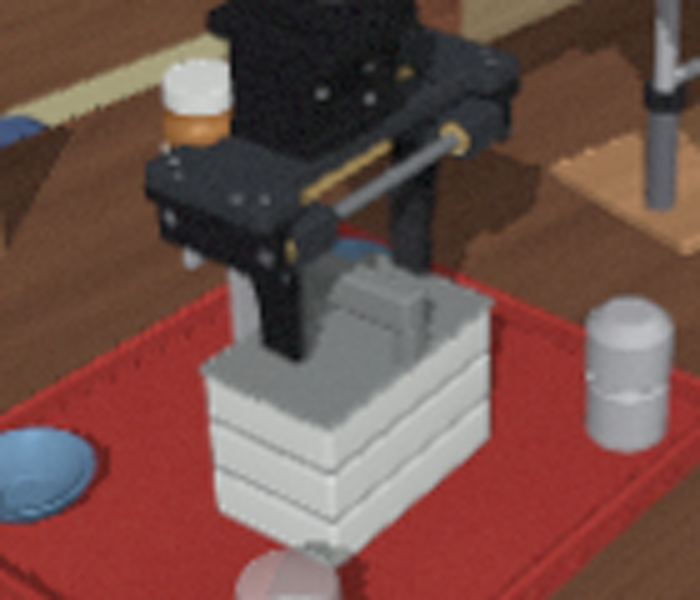

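The handle bar is between the fingers (crop ≈(380,295)) and no contact force shows. Closing now.

Call:
jog_arm:
  rows:
    - {"dp": [0, 0, 1], "turn": [0, 0, 0], "grip": 0.6}
    - {"dp": [0, 0, 2], "turn": [0, 0, 0], "grip": 0.4}
    - {"dp": [0, 0, 2], "turn": [0, 0, 0], "grip": 0.25}
    - {"dp": [0, 0, 2], "turn": [0, 0, 0], "grip": 0}
    - {"dp": [0, 0, 2], "turn": [0, 0, 0], "grip": 0}
    - {"dp": [0, 0, 2], "turn": [0, 0, 0], "grip": 0}
    - {"dp": [0, 0, 2], "turn": [0, 0, 0], "grip": 0}
    - {"dp": [0, 0, 2], "turn": [0, 0, 0], "grip": 0}

```text
time_s: 3.85
position: [0.5025, 0.1961, 0.1165]
tcp_rot: [[0.99, 0.14, -0.0], [0.14, -0.99, -0.0], [-0.0, 0.0, -1.0]]
force: [-0.5, -0.1, 0.0]
opening: 0.359
```

```bash
python3 - <<'E'
from h import *
st();st()
E
```

```text
t 3.85 pos [502.5 196.1 116.5] ypr [ 8.07  0.   -0.  ] F [-0.51 -0.14  0.01] M [ 0.04  0.05 -0.01] open 0.359 q [  9.4  33.5 100.4  -0.   46.2  91.4]
t 3.85 pos [502.5 196.1 116.5] ypr [ 8.07  0.   -0.  ] F [-0.51 -0.14  0.01] M [ 0.04  0.05 -0.01] open 0.359 q [  9.4  33.5 100.4  -0.   46.2  91.4]
```

Still closing (0.359; the bar is ≈0.18).

Call:
jog_arm:
  rows:
    - {"dp": [0, 0, 0], "turn": [0, 0, 0], "grip": 0}
    - {"dp": [0, 0, 0], "turn": [0, 0, 0], "grip": 0}
    - {"dp": [0, 0, 0], "turn": [0, 0, 0], "grip": 0}
    - {"dp": [0, 0, 0], "turn": [0, 0, 0], "grip": 0}
    - {"dp": [0, 0, 0], "turn": [0, 0, 0], "grip": 0}

```text
time_s: 4.35
position: [0.5026, 0.1963, 0.1166]
tcp_rot: [[0.99, 0.14, 0.0], [0.14, -0.99, 0.0], [0.0, -0.0, -1.0]]
force: [0.3, 1.4, 0.5]
opening: 0.18
```

```bash
python3 - <<'E'
from h import *
st()
E
```

```text
t 4.35 pos [502.6 196.3 116.6] ypr [ 8.06 -0.01  0.02] F [0.32 1.36 0.5 ] M [0.31 0.01 0.01] open 0.18 q [  9.5  33.5 100.4   0.   46.2  91.4]
```

Call:
jog_arm:
  rows:
    - {"dp": [0, 0, -3], "turn": [0, 0, 0], "grip": 0}
    - {"dp": [0, 0, -10], "turn": [0, 0, 0], "grip": 0}
    - {"dp": [0, 0, -25], "turn": [0, 0, 0], "grip": 0}
    - {"dp": [0, 0, -45], "turn": [0, 0, 0], "grip": 0}
    - {"dp": [0, 0, -70], "turn": [0, 0, 0], "grip": 0}
    - {"dp": [0, 0, -95], "turn": [0, 0, 0], "grip": 0}
    - {"dp": [0, 0, -120], "turn": [0, 0, 0], "grip": 0}
    - {"dp": [0, 0, -140], "turn": [0, 0, 0], "grip": 0}
    - {"dp": [0, 0, -150], "turn": [0, 0, 0], "grip": 0}
    - {"dp": [0, 0, -150], "turn": [0, 0, 0], "grip": 0}

```text
time_s: 5.35
position: [0.5031, 0.1961, 0.2679]
tcp_rot: [[0.99, 0.14, 0.003], [0.14, -0.99, 0.0], [0.003, 0.0, -1.0]]
force: [0.0, -0.2, -4.1]
opening: 0.181
```

```bash
python3 - <<'E'
from h import *
st()
cap("side","3")
cv2.imwrite("pics/c8.png",crop("side","3",180,80,380,280,3)[:600,:])
th=np.radians(-7.1);O=np.array([.5465,-.2175]);R=np.array([[np.cos(th),-np.sin(th)],[np.sin(th),np.cos(th)]])
hook=np.array([-.075,-.007]); g=hook-np.array([.056,.015])
P=O+R@g;print(P);mv([*P,.267],-7.1)
E
```

```text
t 5.35 pos [503.1 196.1 267.9] ypr [ 8.07 -0.17 -0.01] F [ 0.03 -0.2  -4.05] M [ 0.08 -0.03 -0.04] open 0.181 q [ 9.4 21.2 92.1 -0.  66.5 91.4]
[ 0.41378528 -0.22313951]
dp [-1.464e+02  4.025e+02 -3.000e-01] turn [ 1.000e-02 -2.000e-02  1.517e+01]
```

View pics/c8.png

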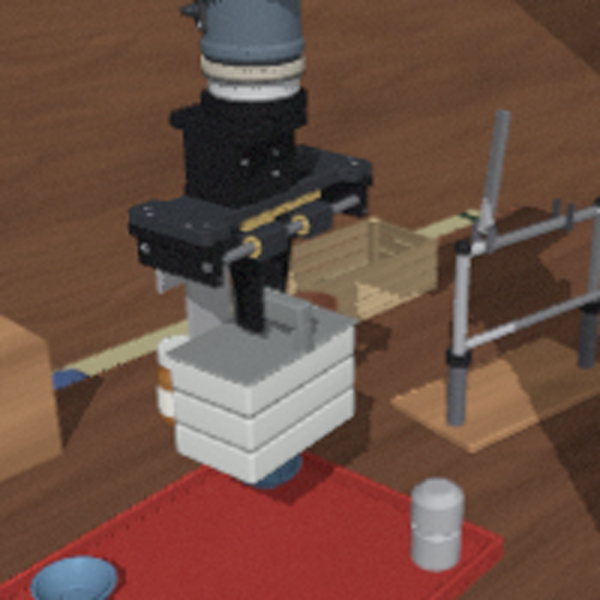

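Call:
jog_arm:
  rows:
    - {"dp": [-6, 5, 0], "turn": [0, 0, 0.5], "grip": 0}
    - {"dp": [-16, 18, 0], "turn": [0, 0, 1], "grip": 0}
    - {"dp": [-28, 38, 0], "turn": [0, 0, 2], "grip": 0}
    - {"dp": [-41, 62, 0], "turn": [0, 0, 3], "grip": 0}
    - {"dp": [-54, 88, 0], "turn": [0, 0, 4], "grip": 0}
    - {"dp": [-67, 115, 0], "turn": [0, 0, 5], "grip": 0}
    - {"dp": [-80, 143, 0], "turn": [0, 0, 6], "grip": 0}
    - {"dp": [-92, 171, 0], "turn": [0, 0, 7], "grip": 0}
    - {"dp": [-103, 199, 0], "turn": [0, 0, 8], "grip": 0}
    - {"dp": [-113, 227, 0], "turn": [0, 0, 9], "grip": 0}

```text
time_s: 6.4
position: [0.4201, -0.0458, 0.2658]
tcp_rot: [[1.0, -0.018, -0.003], [-0.018, -1.0, 0.001], [-0.003, -0.0, -1.0]]
force: [-0.5, -0.0, -3.4]
opening: 0.187
```

```bash
python3 - <<'E'
from h import *
st()
mv([.4138,-.223,.267],-7.1)
E
```

```text
t 6.4 pos [420.1 -45.8 265.8] ypr [-1.02  0.16  0.03] F [-0.53 -0.01 -3.42] M [ 0.01 -0.05  0.02] open 0.187 q [-21.4  11.9 107.1  -0.   61.2  69.6]
dp [ -3.2 177.3  -1.3] turn [-0.02  0.16  6.08]
```

Call:
jog_arm:
  rows:
    - {"dp": [0, 28, 0], "turn": [0, 0, 1], "grip": 0}
    - {"dp": [0, 56, 0], "turn": [0, 0, 2], "grip": 0}
    - {"dp": [0, 84, 0], "turn": [0, 0, 3], "grip": 0}
    - {"dp": [0, 110, 0], "turn": [0, 0, 4], "grip": 0}
    - {"dp": [-1, 134, 0], "turn": [0, 0, 5], "grip": 0}
    - {"dp": [-2, 154, 0], "turn": [0, 0, 6], "grip": 0}
    - {"dp": [-3, 168, 0], "turn": [0, 0, 6], "grip": 0}
    - {"dp": [-3, 175, 0], "turn": [0, 0, 6], "grip": 0}
    - {"dp": [-3, 177, 0], "turn": [0, 0, 6], "grip": 0}
    - {"dp": [-3, 177, 0], "turn": [0, 0, 6], "grip": 0}

```text
time_s: 7.4
position: [0.4162, -0.2209, 0.2663]
tcp_rot: [[0.993, -0.121, -0.001], [-0.121, -0.993, 0.001], [-0.001, -0.001, -1.0]]
force: [0.0, 0.1, -3.9]
opening: 0.179
```

```bash
python3 - <<'E'
from h import *
st()
cap("side","4");cap("top","4")
cv2.imwrite("pics/c9.png",crop("side","4",250,80,450,260,3)[:600,:])
cv2.imwrite("pics/c10.png",crop("top","4",310,130,440,230,6)[:600,:])
E
```

```text
t 7.4 pos [ 416.2 -220.9  266.3] ypr [-6.93  0.05  0.05] F [ 0.01  0.13 -3.9 ] M [ 0.08  0.02 -0.06] open 0.179 q [-41.6  15.9 101.1   0.   63.1  55.3]
```

View pics/c9.png

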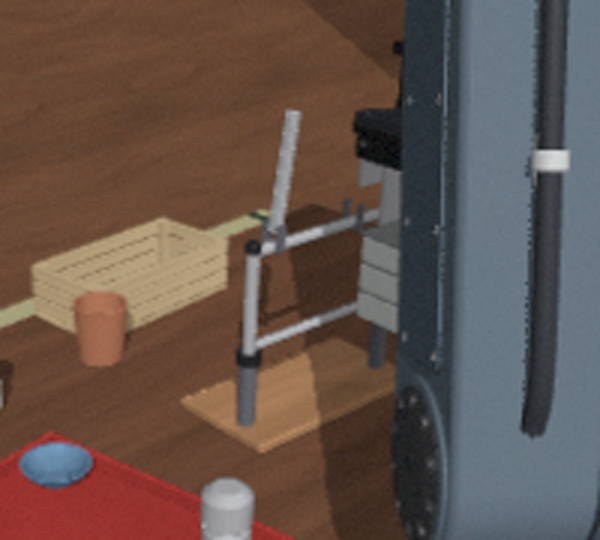

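View pics/c10.png

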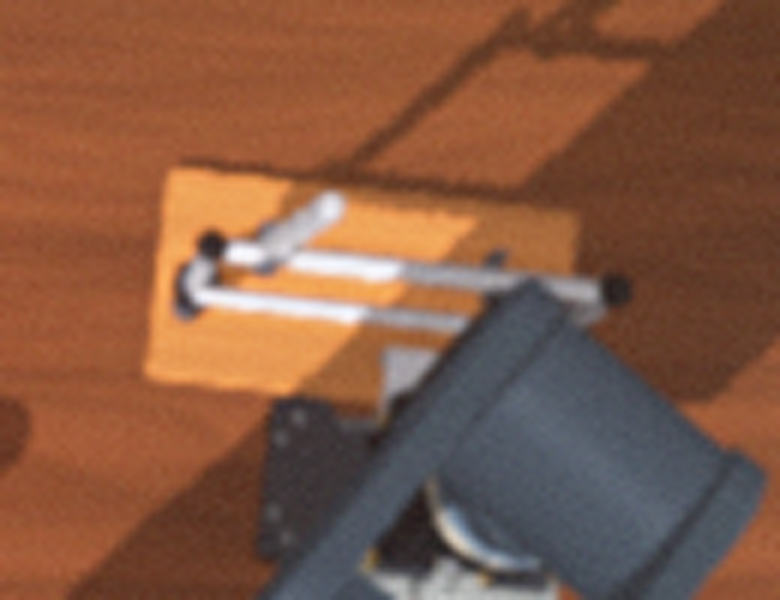

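```bash
python3 - <<'E'
from h import *
th=np.radians(-7.1);R=np.array([[np.cos(th),-np.sin(th)],[np.sin(th),np.cos(th)]])
for n,O in(("top",[.5490,-.2190]),("side",[.5450,-.2170])):
    w=cloud(n,np.load(f"pics/{n}4.npz")['d'])
    m=((w>[.4,-.28,.255])&(w<[.54,-.12,.325])).all(-1)
    p=w[m];q=(p[:,:2]-O)@R*1000
    v,u=np.where(m)
    print(n,len(p))
    k=(q[:,0]>-110)&(q[:,0]<-20)
    for a in np.arange(.255,.325,.005):
        s=k&(p[:,2]>=a)&(p[:,2]<a+.005)
        if s.sum()>2:print('z%.3f n%d x %s y %s'%(a,s.sum(),np.round(np.percentile(q[s,0],[0,50,100]),1),np.round(np.percentile(q[s,1],[0,50,100]),1)))
    if n=='top':
        s=k&(p[:,2]>.29);print(u[s].min(),v[s].min(),np.median(p[s,2]))
        for vv in range(180,205):
            r=s&(v==vv)
            if r.any():print(vv,u[r].min(),np.round(p[r][u[r].argmin()]*1000),np.round(q[r][u[r].argmin()],1))
E
```

```text
top 54
z0.290 n3 x [-89.1 -86.3 -60.1] y [20.9 21.2 21.2]
z0.300 n20 x [-78.9 -62.6 -55.5] y [-0.5 13.3 20.9]
z0.305 n29 x [-85.1 -66.3 -56.1] y [-2.4 11.7 21.6]
372 187 0.30546793020358665
187 374 [ 496. -192.  304.] [-55.5  20.3]
188 374 [ 494. -192.  304.] [-58.4  20. ]
189 373 [ 492. -190.  294.] [-60.1  21.2]
190 374 [ 487. -191.  307.] [-64.6  19.8]
191 374 [ 485. -192.  303.] [-66.9  19. ]
192 374 [ 482. -191.  306.] [-70.1  19. ]
193 374 [ 479. -191.  306.] [-73.1  18.8]
194 373 [ 476. -188.  308.] [-76.5  21.6]
195 373 [ 473. -189.  305.] [-78.9  20.9]
196 373 [ 470. -188.  306.] [-81.9  20.7]
197 373 [ 467. -188.  308.] [-85.1  20.7]
198 372 [ 466. -187.  292.] [-86.3  21.2]
199 372 [ 463. -187.  292.] [-89.1  20.9]
side 154
z0.255 n11 x [-91.  -87.9 -85.7] y [-8.2  5.7 19. ]
z0.260 n10 x [-89.3 -87.6 -83.8] y [-6.4  9.6 17.3]
z0.265 n11 x [-90.6 -88.  -85.6] y [-6.7  5.3 18.3]
z0.270 n11 x [-90.7 -87.8 -84.8] y [-6.2  9.8 17.7]
z0.275 n22 x [-89.1 -59.8 -56.8] y [-11.8   4.6  19.2]
z0.280 n20 x [-90.4 -71.9 -56. ] y [-12.1   5.1  17.8]
z0.285 n22 x [-90.3 -59.9 -55. ] y [-4.6  9.1 20.3]
z0.290 n19 x [-90. -85. -53.] y [-2.2 10.4 18.1]
z0.295 n16 x [-89.6 -84.4 -56.2] y [-1.7 13.  19.5]
z0.300 n11 x [-91.4 -74.7 -57.6] y [14.6 16.8 19.3]
```

Hook middle measures at stand x ≈ -72, y ≈ -2, underside z ≈ 0.301 (both cameras agree within ~2 mm). The rail top is ≈ 0.213. I'll move over the rail.

Call:
jog_arm:
  rows:
    - {"dp": [4, 0, 2], "turn": [0, 0, -0.1], "grip": 0}
    - {"dp": [12, 1, 8], "turn": [0, 0, 0], "grip": 0}
    - {"dp": [22, 2, 14], "turn": [0, 0, 0], "grip": 0}
    - {"dp": [33, 3, 20], "turn": [0, 0, 0], "grip": 0}
    - {"dp": [44, 4, 25], "turn": [0, 0, 0], "grip": 0}
    - {"dp": [54, 5, 28], "turn": [0, 0, 0], "grip": 0}
    - {"dp": [62, 5, 30], "turn": [0, 0, 0], "grip": 0}
    - {"dp": [67, 5, 30], "turn": [0, 0, 0], "grip": 0}
    - {"dp": [68.5, 5, 30], "turn": [0, 0, 0], "grip": 0}
    - {"dp": [68.5, 5, 30], "turn": [0, 0, 0], "grip": 0}

```text
time_s: 8.5
position: [0.4841, -0.2346, 0.2367]
tcp_rot: [[0.993, -0.12, -0.0], [-0.12, -0.993, -0.0], [-0.0, 0.0, -1.0]]
force: [-0.4, -0.0, -3.0]
opening: 0.185
```

```bash
python3 - <<'E'
from h import *
st()
cap("side","5");cap("top","5");st()
cv2.imwrite("pics/c11.png",crop("side","5",300,100,400,240,4)[:600,:])
cv2.imwrite("pics/c12.png",crop("top","5",330,140,430,220,7)[:600,:])
th=np.radians(-7.1);R=np.array([[np.cos(th),-np.sin(th)],[np.sin(th),np.cos(th)]])
for n,O in(("top",[.5490,-.2190]),("side",[.5450,-.2170])):
    w=cloud(n,np.load(f"pics/{n}5.npz")['d'])
    q=w.copy();q[...,:2]=(w[...,:2]-O)@R
    q*=1000
    m=((q>[-45,-40,232])&(q<[40,22,290])).all(-1)
    p=q[m];print(n,len(p))
    for a in np.arange(230,290,5):
        s=(p[:,2]>=a)&(p[:,2]<a+5)
        if s.sum()>2:print('z%d n%d x %s y %s'%(a,s.sum(),np.round(np.percentile(p[s,0],[0,50,100]),1),np.round(np.percentile(p[s,1],[0,50,100]),1)))
E
```

```text
t 8.5 pos [ 484.1 -234.6  236.7] ypr [-6.92  0.   -0.01] F [-0.4  -0.02 -3.03] M [0.04 0.04 0.01] open 0.185 q [-37.8  23.3  94.4  -0.   62.3  59.2]
t 8.6 pos [ 483.7 -234.5  236.7] ypr [-6.94  0.01  0.  ] F [ 1.01 -0.37 -3.51] M [ 0.07  0.08 -0.02] open 0.183 q [-37.8  23.3  94.4  -0.   62.3  59.2]
top 28
z270 n7 x [-10.8   0.9  10.8] y [ 4.7 12.4 15.4]
z275 n15 x [-15.2   6.2  12.4] y [ 1.9 11.3 15.4]
side 155
z230 n5 x [-37.5 -20.3 -18.6] y [-20.1  -8.3  12.8]
z235 n16 x [-38.1 -19.7 -18. ] y [-29.5  -6.7  13.5]
z240 n22 x [-39.9 -19.9 -15.7] y [-26.7  -7.6  14.1]
z245 n24 x [-37.2 -17.1  12.7] y [-27.   -4.4  14.3]
z250 n27 x [-34.9 -18.1  14.6] y [-30.4  -6.9  13.4]
z255 n23 x [-22.6 -16.8  12.2] y [-26.8  -1.3  14.6]
z260 n20 x [-22.  -5.  15.] y [-11.    4.6  14.3]
z265 n12 x [-21.1 -16.1  14.1] y [ 1.9  9.4 11.8]
z270 n6 x [-17.5   2.2  14.2] y [ 9.  11.3 14.4]
```

View pics/c11.png

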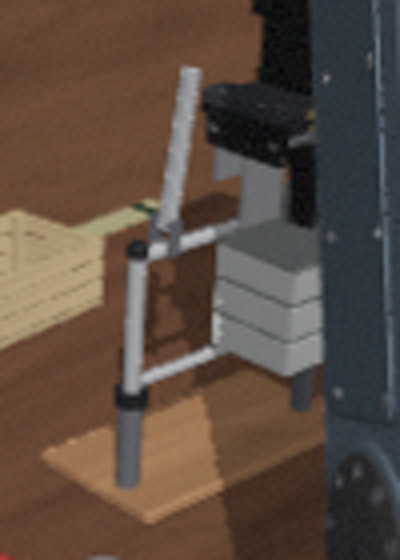

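View pics/c12.png

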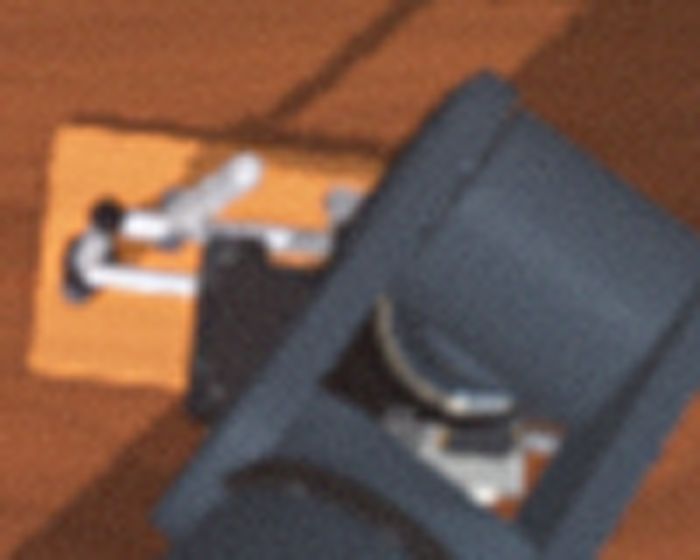

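Call:
jog_arm:
  rows:
    - {"dp": [1, 0, 5], "turn": [0, 0, 0], "grip": 0}
    - {"dp": [1, 0, 12], "turn": [0, 0, 0], "grip": 0}
    - {"dp": [1, 0, 20], "turn": [0, 0, 0], "grip": 0}
    - {"dp": [1, 0, 26], "turn": [0, 0, 0], "grip": 0}
    - {"dp": [1, 0, 30], "turn": [0, 0, 0], "grip": 0}
    - {"dp": [1, 0, 33], "turn": [0, 0, 0], "grip": 0}
    - {"dp": [1, 0, 36], "turn": [0, 0, 0], "grip": 0}
    - {"dp": [1, 0, 38], "turn": [0, 0, 0], "grip": 0}
    - {"dp": [1, 0, 40], "turn": [0, 0, 0], "grip": 0}
    - {"dp": [1, 0, 40], "turn": [0, 0, 0], "grip": 0}

```text
time_s: 9.6
position: [0.485, -0.2348, 0.1964]
tcp_rot: [[0.993, -0.121, -0.0], [-0.121, -0.993, 0.0], [-0.0, -0.0, -1.0]]
force: [0.1, 1.1, -3.3]
opening: 0.181
```

```bash
python3 - <<'E'
from h import *
st()
cap("side","6");st()
cv2.imwrite("pics/c13.png",crop("side","6",300,120,400,240,5)[:600,:])
E
```

```text
t 9.6 pos [ 485.  -234.8  196.4] ypr [-6.93  0.01  0.01] F [ 0.06  1.08 -3.26] M [0.04 0.04 0.06] open 0.181 q [-37.7  26.4  96.7  -0.   56.8  59.2]
t 9.65 pos [ 485.  -234.8  196.5] ypr [-6.93  0.    0.  ] F [ 0.5  -1.64 -2.91] M [ 0.05  0.01 -0.02] open 0.185 q [-37.7  26.4  96.7  -0.   56.9  59.2]
```

View pics/c13.png

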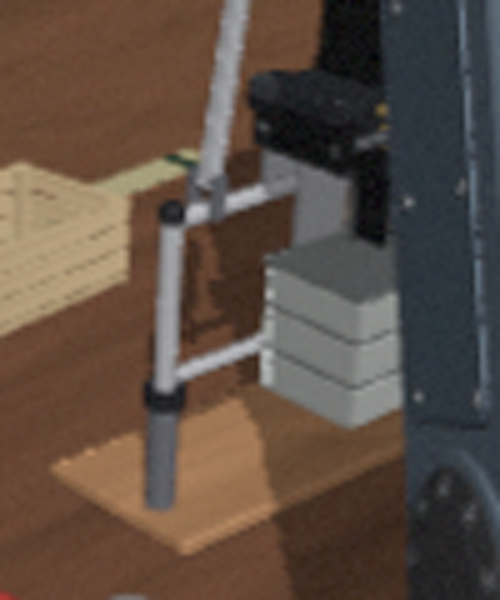

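No contact yet, and the lip (crop ≈(275,170)) is behind the rail. I'll lower until the plate touches.

Call:
jog_arm:
  rows:
    - {"dp": [0, 0, 4], "turn": [0, 0, 0], "grip": 0}
    - {"dp": [0, 0, 8], "turn": [0, 0, 0], "grip": 0}
    - {"dp": [0, 0, 11], "turn": [0, 0, 0], "grip": 0}
    - {"dp": [0, 0, 14], "turn": [0, 0, 0], "grip": 0}
    - {"dp": [0, 0, 15], "turn": [0, 0, 0], "grip": 0}
    - {"dp": [0, 0, 15], "turn": [0, 0, 0], "grip": 0}

```text
time_s: 10.25
position: [0.4849, -0.2347, 0.1813]
tcp_rot: [[0.993, -0.121, -0.0], [-0.121, -0.993, 0.0], [-0.0, -0.0, -1.0]]
force: [-0.3, 1.2, -3.7]
opening: 0.18
```

Call:
jog_arm:
  rows:
    - {"dp": [0, 0, 0.5], "turn": [0, 0, 0], "grip": 0}
    - {"dp": [0, 0, 1], "turn": [0, 0, 0], "grip": 0}
    - {"dp": [0, 0, 1.5], "turn": [0, 0, 0], "grip": 0}
    - {"dp": [0, 0, 1.5], "turn": [0, 0, 0], "grip": 0}

```text
time_s: 10.65
position: [0.485, -0.2348, 0.18]
tcp_rot: [[0.993, -0.121, -0.0], [-0.121, -0.993, 0.0], [-0.0, -0.0, -1.0]]
force: [0.4, 0.2, -3.0]
opening: 0.18
```

Call:
jog_arm:
  rows:
    - {"dp": [0, 0, 0.5], "turn": [0, 0, 0], "grip": 0}
    - {"dp": [0, 0, 1], "turn": [0, 0, 0], "grip": 0}
    - {"dp": [0, 0, 1], "turn": [0, 0, 0], "grip": 0}

```text
time_s: 10.95
position: [0.485, -0.2348, 0.179]
tcp_rot: [[0.993, -0.121, -0.0], [-0.121, -0.993, 0.0], [-0.0, -0.0, -1.0]]
force: [-0.1, 0.3, -3.3]
opening: 0.177
```

Call:
jog_arm:
  rows:
    - {"dp": [0, 0, 0.5], "turn": [0, 0, 0], "grip": 0}
    - {"dp": [0, 0, 1], "turn": [0, 0, 0], "grip": 0}
    - {"dp": [0, 0, 1], "turn": [0, 0, 0], "grip": 0}

```text
time_s: 11.25
position: [0.4849, -0.2347, 0.1779]
tcp_rot: [[0.993, -0.121, -0.0], [-0.121, -0.993, 0.0], [-0.0, -0.0, -1.0]]
force: [0.9, -0.3, -3.0]
opening: 0.176
```

Call:
jog_arm:
  rows:
    - {"dp": [0, 0, 0.5], "turn": [0, 0, 0], "grip": 0}
    - {"dp": [0, 0, 1], "turn": [0, 0, 0], "grip": 0}
    - {"dp": [0, 0, 1], "turn": [0, 0, 0], "grip": 0}

```text
time_s: 11.55
position: [0.4853, -0.2349, 0.1773]
tcp_rot: [[0.993, -0.121, 0.001], [-0.121, -0.993, -0.0], [0.001, 0.0, -1.0]]
force: [-0.0, 0.6, -1.1]
opening: 0.179
```

```bash
python3 - <<'E'
from h import *
st()
E
```

```text
t 11.55 pos [ 485.3 -234.9  177.3] ypr [-6.93 -0.04 -0.01] F [-0.03  0.57 -1.08] M [ 0.12 -0.07  0.02] open 0.179 q [-37.7  28.   97.7   0.   54.2  59.2]
```

The plate meets the rail at ≈0.2127, which matches the vision estimate. Next I'll draw it toward -x until the lip touches, then follow the lean.

Call:
jog_arm:
  rows:
    - {"dp": [-0.5, 0, 0], "turn": [0, 0, 0], "grip": 0}
    - {"dp": [-1, 0, 0], "turn": [0, 0, 0], "grip": 0}
    - {"dp": [-1.5, 0, 0], "turn": [0, 0, 0], "grip": 0}
    - {"dp": [-2, 0, 0], "turn": [0, 0, 0], "grip": 0}
    - {"dp": [-2, 0, 0], "turn": [0, 0, 0], "grip": 0}

```text
time_s: 12.05
position: [0.4834, -0.2349, 0.1773]
tcp_rot: [[0.993, -0.121, 0.001], [-0.121, -0.993, -0.001], [0.001, 0.001, -1.0]]
force: [1.1, 0.8, -1.2]
opening: 0.181
```

```bash
python3 - <<'E'
from h import *
st()
E
```

```text
t 12.05 pos [ 483.4 -234.9  177.3] ypr [-6.94 -0.06 -0.03] F [ 1.09  0.82 -1.25] M [ 0.03 -0.29 -0.04] open 0.181 q [-37.8  27.9  98.    0.   54.   59.1]
```

Call:
jog_arm:
  rows:
    - {"dp": [-0.5, 0, 0], "turn": [0, 0, 0], "grip": 0}
    - {"dp": [-1, 0, 0], "turn": [0, 0, 0], "grip": 0}
    - {"dp": [-1, 0, 0], "turn": [0, 0, 0], "grip": 0}

```text
time_s: 12.35
position: [0.4822, -0.2346, 0.1772]
tcp_rot: [[0.993, -0.121, 0.001], [-0.121, -0.993, -0.0], [0.001, 0.0, -1.0]]
force: [1.5, -1.1, 0.2]
opening: 0.181
```

```bash
python3 - <<'E'
from h import *
st()
E
```

```text
t 12.35 pos [ 482.2 -234.6  177.2] ypr [-6.94 -0.04 -0.02] F [ 1.54 -1.14  0.15] M [-0.03 -0.41 -0.07] open 0.181 q [-37.9  27.8  98.2   0.   54.   59. ]
```

Call:
jog_arm:
  rows:
    - {"dp": [-0.5, 0, 0], "turn": [0, 0, 0], "grip": 0}
    - {"dp": [-1, 0, 0], "turn": [0, 0, 0], "grip": 0}
    - {"dp": [-1, 0, 0], "turn": [0, 0, 0], "grip": 0}

```text
time_s: 12.65
position: [0.4819, -0.2346, 0.1773]
tcp_rot: [[0.993, -0.121, 0.002], [-0.121, -0.993, -0.001], [0.002, 0.0, -1.0]]
force: [4.6, -0.0, 0.1]
opening: 0.181
```

```bash
python3 - <<'E'
from h import *
st()
E
```

```text
t 12.65 pos [ 481.9 -234.6  177.3] ypr [-6.95 -0.12 -0.03] F [ 4.64 -0.01  0.09] M [ 0.06 -0.88 -0.02] open 0.181 q [-37.9  27.8  98.3   0.   53.9  59. ]
```

The lip is against the rail (Fx 4.6 N), so the hook is seated over it. Now I'll tilt about the hook toward the rest bar.

Call:
jog_arm:
  rows:
    - {"dp": [0.9, 0, 0.3], "turn": [0, 0.4, 0], "grip": 0}
    - {"dp": [1.2, 0, 0.8], "turn": [0, 0.8, 0], "grip": 0}
    - {"dp": [1.4, 0, 1.2], "turn": [0, 1.2, 0], "grip": 0}
    - {"dp": [1.7, 0, 1.6], "turn": [0, 1.6, 0], "grip": 0}
    - {"dp": [1.9, 0, 2], "turn": [0, 2, 0], "grip": 0}
    - {"dp": [2.2, 0, 2.4], "turn": [0, 2.4, 0], "grip": 0}
    - {"dp": [2.4, 0, 2.8], "turn": [0, 2.8, 0], "grip": 0}
    - {"dp": [2.4, 0, 2.8], "turn": [0, 2.8, 0], "grip": 0}

```text
time_s: 13.45
position: [0.4835, -0.2347, 0.1743]
tcp_rot: [[0.991, -0.121, 0.049], [-0.121, -0.993, -0.006], [0.049, 0.0, -0.999]]
force: [3.2, -0.9, 1.1]
opening: 0.183
```

```bash
python3 - <<'E'
from h import *
st()
E
```

```text
t 13.45 pos [ 483.5 -234.7  174.3] ypr [-6.95 -2.83 -0.01] F [ 3.17 -0.85  1.1 ] M [-0.02 -0.7  -0.05] open 0.183 q [-38.6  27.3 100.1   1.9  50.3  57.1]
```

Call:
jog_arm:
  rows:
    - {"dp": [0.3, 0, 0.4], "turn": [0, 0.4, 0], "grip": 0}
    - {"dp": [0.6, 0, 0.8], "turn": [0, 0.8, 0], "grip": 0}
    - {"dp": [0.9, 0, 1.1], "turn": [0, 1.2, 0], "grip": 0}
    - {"dp": [0.9, 0, 1.1], "turn": [0, 1.2, 0], "grip": 0}

```text
time_s: 13.85
position: [0.484, -0.2347, 0.1733]
tcp_rot: [[0.99, -0.121, 0.069], [-0.12, -0.993, -0.008], [0.069, 0.0, -0.998]]
force: [1.3, -1.2, 3.6]
opening: 0.181
```

```bash
python3 - <<'E'
from h import *
st();cap("side","7")
cv2.imwrite("pics/c14.png",crop("side","7",300,120,400,240,5)[:600,:])
E
```

```text
t 13.85 pos [ 484.  -234.7  173.3] ypr [-6.93 -3.98 -0.  ] F [ 1.25 -1.24  3.64] M [-0.12 -0.19 -0.04] open 0.181 q [-39.   27.1 100.8   2.8  48.7  56.2]
```

View pics/c14.png

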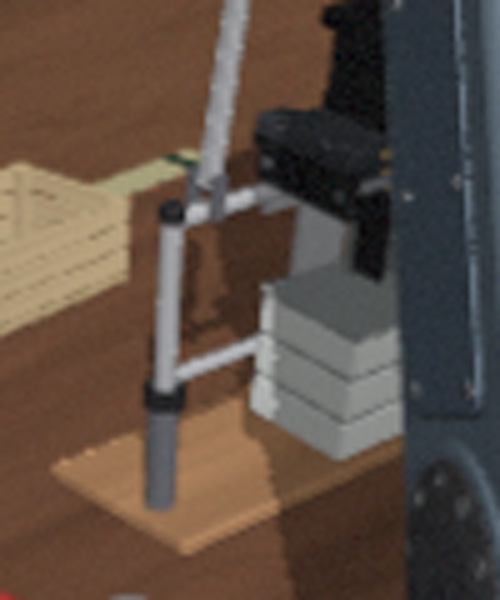

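Tilted 4° (0.07 rad). The weight is fully on the stand (Fz changed from -3.3 to +3.6) and strap and rest are in contact. I'll relax the press slightly, then open gently.

Call:
jog_arm:
  rows:
    - {"dp": [0, 0, -0.3], "turn": [0, 0, 0], "grip": 0}
    - {"dp": [0, 0, -0.6], "turn": [0, 0, 0], "grip": 0}
    - {"dp": [0, 0, -0.6], "turn": [0, 0, 0], "grip": 0}

```text
time_s: 14.2
position: [0.484, -0.2346, 0.1734]
tcp_rot: [[0.99, -0.121, 0.068], [-0.12, -0.993, -0.008], [0.069, -0.0, -0.998]]
force: [2.6, -1.8, -1.1]
opening: 0.18
```

```bash
python3 - <<'E'
from h import *
st()
E
```

```text
t 14.2 pos [ 484.  -234.6  173.4] ypr [-6.93 -3.94  0.02] F [ 2.59 -1.78 -1.1 ] M [-0.25 -0.22 -0.14] open 0.18 q [-38.9  27.1 100.8   2.8  48.8  56.2]
```

Call:
jog_arm:
  rows:
    - {"dp": [0, 0, 0], "turn": [0, 0, 0], "grip": 0.19}
    - {"dp": [0, 0, 0], "turn": [0, 0, 0], "grip": 0.2}
    - {"dp": [0, 0, 0], "turn": [0, 0, 0], "grip": 0.21}
    - {"dp": [0, 0, 0], "turn": [0, 0, 0], "grip": 0.23}
    - {"dp": [0, 0, 0], "turn": [0, 0, 0], "grip": 0.26}
    - {"dp": [0, 0, 0], "turn": [0, 0, 0], "grip": 0.3}
    - {"dp": [0, 0, 0], "turn": [0, 0, 0], "grip": 0.35}
    - {"dp": [0, 0, 0], "turn": [0, 0, 0], "grip": 0.45}

```text
time_s: 15.0
position: [0.4843, -0.2347, 0.1738]
tcp_rot: [[0.99, -0.121, 0.069], [-0.12, -0.993, -0.008], [0.07, 0.0, -0.998]]
force: [0.4, -0.1, -1.0]
opening: 0.37
```

```bash
python3 - <<'E'
from h import *
st();cap("side","8")
cv2.imwrite("pics/c15.png",crop("side","8",300,120,400,240,5)[:600,:])
E
```

```text
t 15.0 pos [ 484.3 -234.7  173.8] ypr [-6.93 -4.   -0.  ] F [ 0.36 -0.11 -1.05] M [ 0.03  0.02 -0.  ] open 0.37 q [-38.9  27.  100.8   2.8  48.8  56.2]
```

View pics/c15.png

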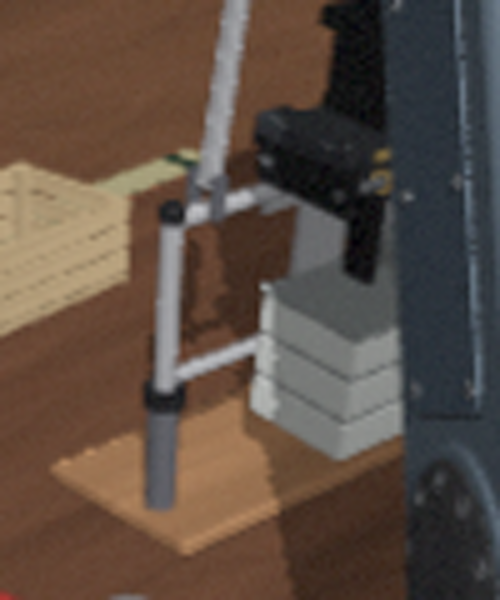

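Released, with no visible movement of the case. I'll open more and retract along the tool axis.

Call:
jog_arm:
  rows:
    - {"dp": [0, 0, 0], "turn": [0, 0, 0], "grip": 0.7}
    - {"dp": [0, 0, -2], "turn": [0, 0, 0], "grip": 0.8}
    - {"dp": [0, 0, -6], "turn": [0, 0, 0], "grip": 0.8}
    - {"dp": [0, 0, -14], "turn": [0, 0, 0], "grip": 0.8}
    - {"dp": [0, 0, -28], "turn": [0, 0, 0], "grip": 0.8}
    - {"dp": [0, 0, -48], "turn": [0, 0, 0], "grip": 0.8}
    - {"dp": [0, 0, -70], "turn": [0, 0, 0], "grip": 0.8}
    - {"dp": [0, 0, -95], "turn": [0, 0, 0], "grip": 0.8}
    - {"dp": [0, 0, -130], "turn": [0, 0, 0], "grip": 0.4}
    - {"dp": [0, 0, -160], "turn": [0, -3.9, 0], "grip": 0.2}

```text
time_s: 16.05
position: [0.4715, -0.2328, 0.3358]
tcp_rot: [[0.993, -0.122, 0.0], [-0.122, -0.993, -0.0], [0.0, 0.0, -1.0]]
force: [1.0, -0.7, -1.2]
opening: 0.693
```

```bash
python3 - <<'E'
from h import *
st();cap("side","9");cap("top","9")
cv2.imwrite("pics/c16.png",crop("side","9",290,100,430,240,4)[:600,:])
cv2.imwrite("pics/c17.png",crop("top","9",325,120,435,210,6)[:600,:])
E
```

```text
t 16.05 pos [ 471.5 -232.8  335.8] ypr [-7.   -0.02 -0.02] F [ 0.98 -0.73 -1.17] M [-0.01 -0.02 -0.03] open 0.693 q [-38.5  16.1  88.4  -0.   75.4  58.5]
```

View pics/c16.png

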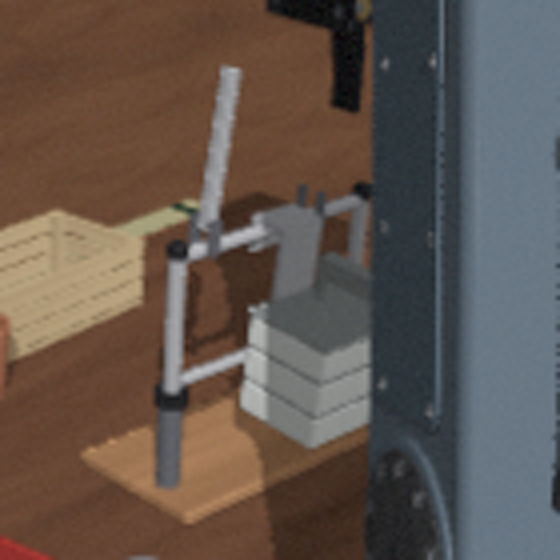

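View pics/c17.png

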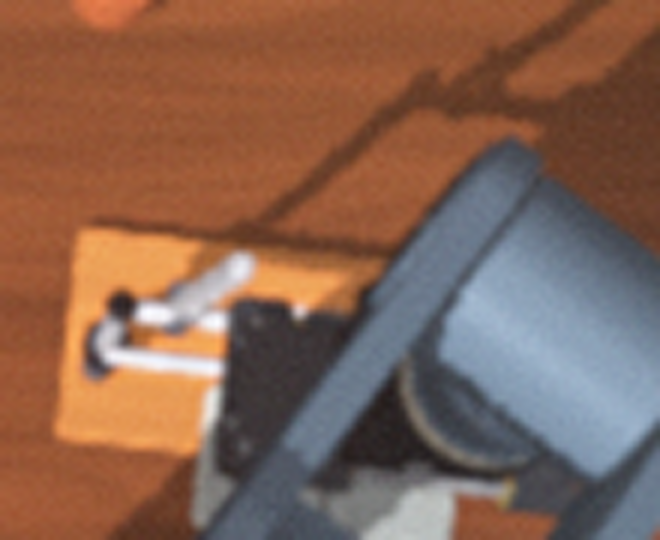

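The case hangs on its own: plate on the rail at crop ≈(285,218), between the keeper base (212,235) and the catch prongs (310,200). Next I'll measure the keeper.

```bash
python3 - <<'E'
from h import *
th=np.radians(-7.1);R=np.array([[np.cos(th),-np.sin(th)],[np.sin(th),np.cos(th)]])
for n,O in(("top",[.5495,-.2190]),("side",[.5485,-.2170])):
    w=cloud(n,np.load(f"pics/{n}0.npz")['d'])
    q=w.copy();q[...,:2]=(w[...,:2]-O)@R;q*=1000
    m=((q>[-25,15,232])&(q<[25,100,370])).all(-1);p=q[m];print(n,len(p))
    for a in range(232,360,12):
        s=(p[:,2]>=a)&(p[:,2]<a+12)
        if s.sum()>1:print('z%d n%d x %s y %s zmax %.1f'%(a,s.sum(),np.round(np.percentile(p[s,0],[0,50,100]),1),np.round(np.percentile(p[s,1],[0,50,100]),1),p[s,2].max()))
    s=p[:,2]>245
    l=cv2.fitLine(p[s][:,1:].astype(np.float32),cv2.DIST_HUBER,0,2,.01).ravel();print('ang',np.arctan2(abs(l[1]),abs(l[0])),'y at z226',l[2]+l[0]/l[1]*(226-l[3]))
    # catch
    m=((q>[-25,-60,219])&(q<[25,-25,240])).all(-1);p=q[m];print('catch',len(p),np.round(np.percentile(p,[0,50,100],axis=0),1))
E
```

```text
top 75
z232 n12 x [-9.4  0.2 11.9] y [73.1 77.9 81.7] zmax 242.3
z244 n5 x [-5.3 -3.4  2.4] y [72.1 75.7 76.5] zmax 255.9
z256 n5 x [-6.  -4.9  4.9] y [69.6 73.5 74.3] zmax 266.7
z268 n7 x [-5.6 -2.9  5.3] y [65.4 72.5 74.3] zmax 280.0
z280 n5 x [-6.1 -5.1  3.1] y [64.1 70.  70.9] zmax 290.7
z292 n7 x [-5.5 -2.2  3.5] y [62.8 68.8 70.9] zmax 302.7
z304 n4 x [-5.5 -1.4  4.4] y [60.5 67.3 67.9] zmax 313.1
z316 n7 x [-5.9 -3.8  2.2] y [59.4 65.7 67.7] zmax 325.4
z328 n7 x [-5.9 -5.1  2.9] y [55.7 63.9 64.8] zmax 338.6
z340 n16 x [-4.2  0.3  5. ] y [54.1 58.5 62.9] zmax 347.5
ang 1.4012784 y at z226 80.64717
catch 12 [[-11.6 -45.5 221. ]
 [  8.7 -40.3 230.2]
 [ 12.9 -37.9 232.5]]
side 183
z232 n20 x [-10.1  -3.9   6.6] y [62.  74.1 78.7] zmax 243.6
z244 n19 x [-8.2 -4.5  4.7] y [63.5 71.7 75.7] zmax 255.9
z256 n18 x [-8.8 -5.3  3. ] y [60.1 69.9 73.8] zmax 267.9
z268 n19 x [-8.7 -3.   5.7] y [62.  68.3 73.8] zmax 279.3
z280 n20 x [-8.7 -4.5  5.7] y [58.9 65.5 70. ] zmax 291.9
z292 n18 x [-8.9 -5.3  2.8] y [55.6 64.8 69.7] zmax 303.4
z304 n20 x [-8.8 -3.2  5.3] y [56.6 62.9 66.7] zmax 314.7
z316 n20 x [-8.4 -4.4  1.2] y [54.6 60.8 64.9] zmax 327.3
z328 n19 x [-9.8 -2.8  4.1] y [54.5 60.1 63. ] zmax 339.4
z340 n10 x [-8.7 -5.5  2. ] y [52.  58.8 61.4] zmax 345.0
ang 1.4308703 y at z226 75.06836
catch 19 [[-16.3 -51.6 219.4]
 [  6.9 -42.9 225. ]
 [ 10.7 -38.2 231.1]]
```

```bash
cat >> h.py <<'E'
th=np.radians(-7.1);R2=np.array([[np.cos(th),-np.sin(th)],[np.sin(th),np.cos(th)]]);OS=np.array([.548,-.218])
def W(x,y,z): return [*(OS+R2@np.array([x,y])/1000),z/1000]
def stand(s):
    d=R2.T@(s['position'][:2]-OS)*1000;return np.round([*d,s['position'][2]*1000],1)
E
python3 - <<'E'
from h import *
st();print(stand(bot.read_state()));mv(W(-70,95,333),-7.1);mv(W(0,95,333),-7.1)
E
```

```text
t 16.15 pos [ 476.2 -235.3  339. ] ypr [-6.91 -0.66 -0.36] F [-0.33 -0.8   0.61] M [ 0.08  0.   -0.01] open 0.611 q [-38.4  16.1  87.9   0.   75.2  58.5]
[-69.1 -26.1 339. ]
dp [  -0.5 -121.1    5.2] turn [ 0.36 -0.66  0.19]
dp [  69.5 -120.9    6. ] turn [ 0.36 -0.66  0.19]
```

Call:
jog_arm:
  rows:
    - {"dp": [0, -20, 0], "turn": [0, 0, 0], "grip": 0.3}
    - {"dp": [0, -50, 0], "turn": [0, 0, 0], "grip": 0}
    - {"dp": [0, -85, 0], "turn": [0, 0, 0], "grip": 0}
    - {"dp": [0, -110, 0], "turn": [0, 0, 0], "grip": 0}
    - {"dp": [0, -121, 0], "turn": [0, 0, 0], "grip": 0}
    - {"dp": [0, -121, 0], "turn": [0, 0, 0], "grip": 0}
    - {"dp": [0, -121, 0], "turn": [0, 0, 0], "grip": 0}

```text
time_s: 16.85
position: [0.4879, -0.1139, 0.3334]
tcp_rot: [[0.993, -0.121, 0.002], [-0.121, -0.993, -0.001], [0.002, 0.001, -1.0]]
force: [-0.9, -0.0, 0.2]
opening: 0.025
```

```bash
python3 - <<'E'
from h import *
st();print(stand(bot.read_state()));mv(W(0,96,333),-7.1)
E
```

```text
t 16.85 pos [ 487.9 -113.9  333.4] ypr [-6.93 -0.11 -0.05] F [-0.93 -0.03  0.24] M [ 0.04 -0.05 -0.04] open 0.025 q [-25.9  14.   91.9  -0.   74.   71. ]
[-72.5  95.8 333.4]
dp [72.5  0.1  0.5] turn [ 0.05 -0.11  0.17]
```

Call:
jog_arm:
  rows:
    - {"dp": [15, 0, 0], "turn": [0, 0, 0], "grip": 0}
    - {"dp": [35, 0, 0], "turn": [0, 0, 0], "grip": 0}
    - {"dp": [55, 0, 0], "turn": [0, 0, 0], "grip": 0}
    - {"dp": [68, 0, 0], "turn": [0, 0, 0], "grip": 0}
    - {"dp": [72.5, 0, 0], "turn": [0, 0, 0], "grip": 0}
    - {"dp": [72.5, 0, 0], "turn": [0, 0, 0], "grip": 0}

```text
time_s: 17.45
position: [0.5599, -0.1232, 0.333]
tcp_rot: [[0.993, -0.122, 0.001], [-0.122, -0.993, -0.0], [0.001, 0.0, -1.0]]
force: [-0.3, -0.4, -0.0]
opening: 0.001
```

```bash
python3 - <<'E'
from h import *
st();print(stand(bot.read_state()));cap("side","a");cap("top","a")
cv2.imwrite("pics/c18.png",crop("side","a",290,60,430,210,4)[:600,:])
cv2.imwrite("pics/c19.png",crop("top","a",325,120,435,210,6)[:600,:])
E
```

```text
t 17.45 pos [ 559.9 -123.2  333. ] ypr [-7.   -0.06 -0.01] F [-0.26 -0.38 -0.03] M [ 0.05  0.01 -0.03] open 0.001 q [-23.6  20.4  82.3   0.   77.2  73.4]
[1.00e-01 9.55e+01 3.33e+02]
```

View pics/c18.png

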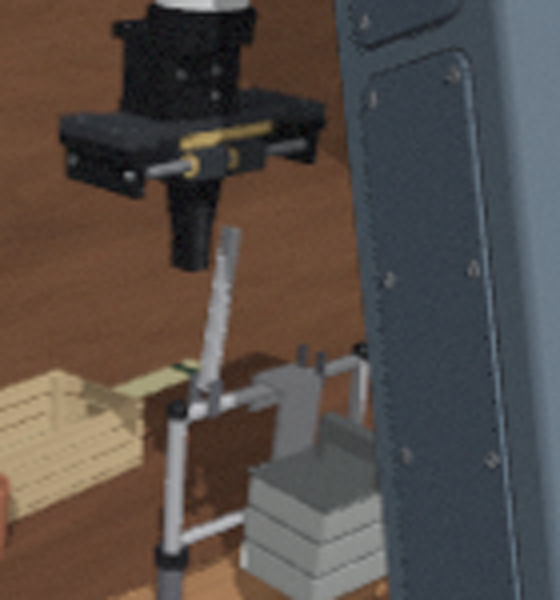

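```bash
python3 - <<'E'
import numpy as np
for a in [1.41,1.3,1.2,1.1,1.0,.9,.8,.7,.6,.5,.4,.3,.25,.2,.15,.1,.05,0]:
    y=75-100*np.cos(a)+5*np.sin(a)+14; z=225.7+100*np.sin(a)+5*np.cos(a)+11
    print(a,'y %.1f z %.1f -> dp y %.1f z %.1f'%(y,z,95.5-y,333-z))
E
```

```text
1.41 y 77.9 z 336.2 -> dp y 17.6 z -3.2
1.3 y 67.1 z 334.4 -> dp y 28.4 z -1.4
1.2 y 57.4 z 331.7 -> dp y 38.1 z 1.3
1.1 y 48.1 z 328.1 -> dp y 47.4 z 4.9
1.0 y 39.2 z 323.5 -> dp y 56.3 z 9.5
0.9 y 30.8 z 318.1 -> dp y 64.7 z 14.9
0.8 y 22.9 z 311.9 -> dp y 72.6 z 21.1
0.7 y 15.7 z 304.9 -> dp y 79.8 z 28.1
0.6 y 9.3 z 297.3 -> dp y 86.2 z 35.7
0.5 y 3.6 z 289.0 -> dp y 91.9 z 44.0
0.4 y -1.2 z 280.2 -> dp y 96.7 z 52.8
0.3 y -5.1 z 271.0 -> dp y 100.6 z 62.0
0.25 y -6.7 z 266.3 -> dp y 102.2 z 66.7
0.2 y -8.0 z 261.5 -> dp y 103.5 z 71.5
0.15 y -9.1 z 256.6 -> dp y 104.6 z 76.4
0.1 y -10.0 z 251.7 -> dp y 105.5 z 81.3
0.05 y -10.6 z 246.7 -> dp y 106.1 z 86.3
0 y -11.0 z 241.7 -> dp y 106.5 z 91.3
```

Call:
jog_arm:
  rows:
    - {"dp": [0, 10, 0], "turn": [0, 0, 0], "grip": 0}
    - {"dp": [0, 18, 0], "turn": [0, 0, 0], "grip": 0}
    - {"dp": [0, 28, 0], "turn": [0, 0, 0], "grip": 0}
    - {"dp": [0, 38, 1.5], "turn": [0, 0, 0], "grip": 0}
    - {"dp": [0, 47, 5], "turn": [0, 0, 0], "grip": 0}
    - {"dp": [0, 56, 9.5], "turn": [0, 0, 0], "grip": 0}
    - {"dp": [0, 65, 15], "turn": [0, 0, 0], "grip": 0}
    - {"dp": [0, 72.5, 21], "turn": [0, 0, 0], "grip": 0}
    - {"dp": [0, 80, 28], "turn": [0, 0, 0], "grip": 0}
    - {"dp": [0, 80, 28], "turn": [0, 0, 0], "grip": 0}

```text
time_s: 18.55
position: [0.5495, -0.2023, 0.3039]
tcp_rot: [[0.993, -0.122, -0.001], [-0.122, -0.993, 0.001], [-0.001, -0.001, -1.0]]
force: [0.5, -1.4, -0.1]
opening: 0.005
```

```bash
python3 - <<'E'
from h import *
st();print(stand(bot.read_state()));cap("side","b")
cv2.imwrite("pics/c20.png",crop("side","b",290,60,430,210,4)[:600,:])
E
```

```text
t 18.55 pos [ 549.5 -202.3  303.9] ypr [-7.    0.04  0.03] F [ 0.47 -1.37 -0.11] M [0.03 0.02 0.04] open 0.005 q [-31.1  23.   82.9   0.   74.1  65.9]
[ -0.5  15.8 303.9]
```

View pics/c20.png

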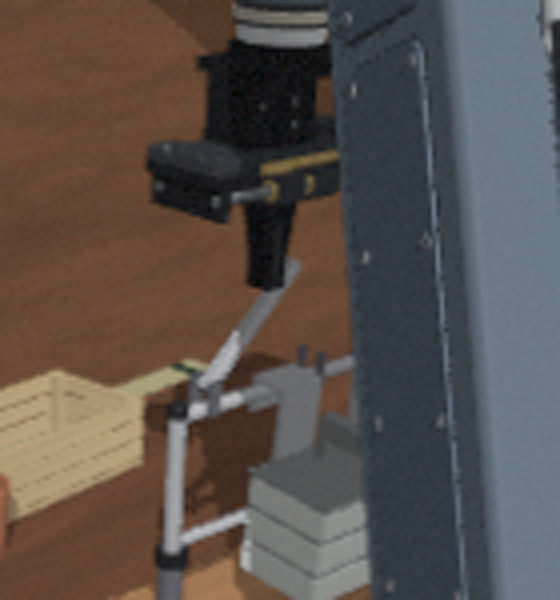

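The keeper is following the fingertip, now at about 0.75 rad. Continuing down the arc.

Call:
jog_arm:
  rows:
    - {"dp": [0, 6, 7.5], "turn": [0, 0, 0], "grip": 0}
    - {"dp": [0, 12, 16], "turn": [0, 0, 0], "grip": 0}
    - {"dp": [0, 16.5, 25], "turn": [0, 0, 0], "grip": 0}
    - {"dp": [0, 20.5, 34], "turn": [0, 0, 0], "grip": 0}
    - {"dp": [0, 22, 39], "turn": [0, 0, 0], "grip": 0}
    - {"dp": [0, 23.5, 43.5], "turn": [0, 0, 0], "grip": 0}
    - {"dp": [0, 24.5, 48], "turn": [0, 0, 0], "grip": 0}
    - {"dp": [0, 25.5, 53], "turn": [0, 0, 0], "grip": 0}
    - {"dp": [0, 26, 56], "turn": [0, 0, 0], "grip": 0}
    - {"dp": [0, 26, 56], "turn": [0, 0, 0], "grip": 0}

```text
time_s: 19.6
position: [0.547, -0.227, 0.249]
tcp_rot: [[0.993, -0.121, 0.001], [-0.121, -0.993, 0.0], [0.001, -0.001, -1.0]]
force: [0.0, -0.3, -0.6]
opening: 0.007
```

```bash
python3 - <<'E'
from h import *
st();print(stand(bot.read_state()));cap("side","d")
cv2.imwrite("pics/c21.png",crop("side","d",290,90,430,240,4)[:600,:])
E
```

```text
t 19.6 pos [ 547. -227.  249.] ypr [-6.93 -0.06  0.03] F [ 0.02 -0.31 -0.59] M [-0.01  0.02  0.06] open 0.007 q [-33.4  26.7  86.    0.1  67.3  63.5]
[ 1.00e-01 -9.10e+00  2.49e+02]
```

View pics/c21.png

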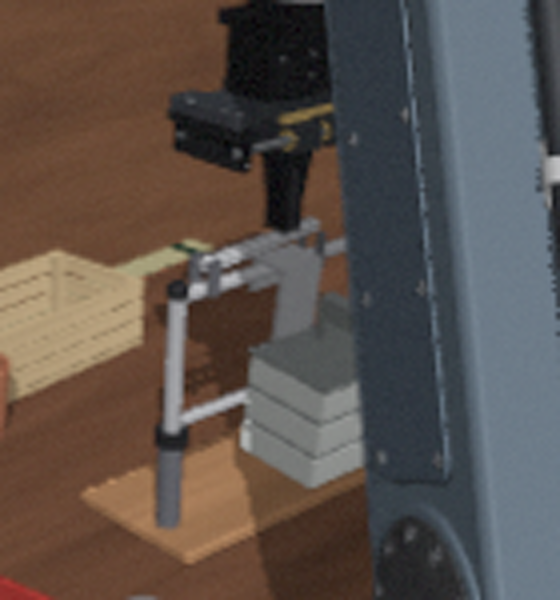

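Call:
jog_arm:
  rows:
    - {"dp": [0, 0.5, 2], "turn": [0, 0, 0], "grip": 0}
    - {"dp": [0, 0.5, 4], "turn": [0, 0, 0], "grip": 0}
    - {"dp": [0, 0.5, 5.5], "turn": [0, 0, 0], "grip": 0}
    - {"dp": [0, 0.5, 6.5], "turn": [0, 0, 0], "grip": 0}
    - {"dp": [0, 0.5, 6.5], "turn": [0, 0, 0], "grip": 0}

```text
time_s: 20.15
position: [0.5472, -0.2278, 0.2429]
tcp_rot: [[0.993, -0.121, 0.002], [-0.121, -0.993, -0.0], [0.002, -0.0, -1.0]]
force: [-0.3, 0.7, 0.5]
opening: 0.006
```

Call:
jog_arm:
  rows:
    - {"dp": [0, 0, 0.5], "turn": [0, 0, 0], "grip": 0}
    - {"dp": [0, 0, 1], "turn": [0, 0, 0], "grip": 0}
    - {"dp": [0, 0, 1], "turn": [0, 0, 0], "grip": 0}

```text
time_s: 20.45
position: [0.5472, -0.2278, 0.2426]
tcp_rot: [[0.993, -0.121, 0.002], [-0.121, -0.993, -0.001], [0.002, 0.0, -1.0]]
force: [-0.7, 0.8, 4.1]
opening: 0.005
```

Call:
jog_arm:
  rows:
    - {"dp": [0, 0, 0.5], "turn": [0, 0, 0], "grip": 0}
    - {"dp": [0, 0, 1], "turn": [0, 0, 0], "grip": 0}
    - {"dp": [0, 0, 1], "turn": [0, 0, 0], "grip": 0}

```text
time_s: 20.75
position: [0.5472, -0.2278, 0.2425]
tcp_rot: [[0.993, -0.121, 0.002], [-0.121, -0.993, -0.001], [0.003, 0.001, -1.0]]
force: [-2.2, 1.2, 9.0]
opening: 0.007
```

Call:
jog_arm:
  rows:
    - {"dp": [0, 0, 0.5], "turn": [0, 0, 0], "grip": 0}
    - {"dp": [0, 0, 1], "turn": [0, 0, 0], "grip": 0}
    - {"dp": [0, 0, 1], "turn": [0, 0, 0], "grip": 0}

```text
time_s: 21.05
position: [0.5473, -0.2278, 0.2423]
tcp_rot: [[0.993, -0.12, 0.003], [-0.12, -0.993, -0.001], [0.003, 0.001, -1.0]]
force: [-3.5, 1.9, 13.2]
opening: 0.009
```

Call:
jog_arm:
  rows:
    - {"dp": [0, 0, -2], "turn": [0, 0, 0], "grip": 0}
    - {"dp": [0, 0, -6], "turn": [0, 0, 0], "grip": 0}
    - {"dp": [0, 0, -20], "turn": [0, 0, 0], "grip": 0}
    - {"dp": [0, 0, -45], "turn": [0, 0, 0], "grip": 0}
    - {"dp": [0, 0, -80], "turn": [0, 0, 0], "grip": 0}
    - {"dp": [-20, 10, -115], "turn": [0, 0, 0], "grip": 0}
    - {"dp": [-45, 45, -130], "turn": [0, 0, 0], "grip": 0}
    - {"dp": [-70, 90, -130], "turn": [0, 0, 0], "grip": 0}
    - {"dp": [-100, 135, -130], "turn": [0, 0, 0], "grip": 0}
    - {"dp": [-120, 180, -130], "turn": [0, 0, 0], "grip": 0}

```text
time_s: 22.05
position: [0.407, -0.3883, 0.3697]
tcp_rot: [[0.993, -0.12, 0.001], [-0.12, -0.993, 0.001], [0.001, -0.001, -1.0]]
force: [0.5, -0.8, 0.4]
opening: 0.01
```

Call:
jog_arm:
  rows:
    - {"dp": [0, 45, 0], "turn": [0, 0, 0], "grip": 0}
    - {"dp": [-10, 90, 0], "turn": [0, 0, 0], "grip": 0}
    - {"dp": [-20, 135, 0], "turn": [0, 0, 0], "grip": 0}
    - {"dp": [-40, 180, 0], "turn": [0, 0, 0], "grip": 0}
    - {"dp": [-60, 215, 0], "turn": [0, 0, 0], "grip": 0}
    - {"dp": [-60, 220, 0], "turn": [0, 0, 0], "grip": 0}
    - {"dp": [-60, 220, 0], "turn": [0, 0, 0], "grip": 0}

```text
time_s: 22.75
position: [0.3216, -0.5998, 0.3683]
tcp_rot: [[0.992, -0.123, 0.002], [-0.123, -0.992, 0.002], [0.001, -0.002, -1.0]]
force: [-0.3, 0.6, 0.1]
opening: 0.006
```

```bash
python3 - <<'E'
from h import *
st();cap("side","e");cap("top","e")
cv2.imwrite("pics/c22.png",crop("side","e",290,100,430,240,4)[:600,:])
cv2.imwrite("pics/c23.png",crop("top","e",325,130,435,220,6)[:600,:])
for n,O in(("top",[.5495,-.2190]),("side",[.5485,-.2170])):
    w=cloud(n,np.load(f"pics/{n}e.npz")['d'])
    q=w.copy();q[...,:2]=(w[...,:2]-O)@R2;q*=1000
    m=((q>[-7,-50,222])&(q<[8,85,260])).all(-1);p=q[m];print(n,len(p))
    for a in range(-50,85,10):
        s=(p[:,1]>=a)&(p[:,1]<a+10)
        if s.sum()>1:print('y%d n%d z90 %.1f med %.1f x %s'%(a,s.sum(),np.percentile(p[s,2],90),np.median(p[s,2]),np.round(np.percentile(p[s,0],[0,50,100]),1)))
E
```

```text
t 22.75 pos [ 321.6 -599.8  368.3] ypr [-7.06 -0.08  0.13] F [-0.27  0.6   0.11] M [ 0.01 -0.03 -0.04] open 0.006 q [-71.2  28.9  62.9   0.1  88.3  25.8]
top 168
y-50 n7 z90 233.5 med 230.8 x [-4.9 -0.7  5.8]
y-40 n13 z90 234.6 med 232.1 x [-5.6  0.1  5. ]
y-30 n14 z90 233.2 med 231.1 x [-6.1 -1.4  6.4]
y-20 n14 z90 232.3 med 229.8 x [-4.3 -0.4  5.8]
y-10 n13 z90 233.5 med 229.0 x [-4.9  0.5  5.2]
y0 n13 z90 235.0 med 231.3 x [-4.9  1.   7. ]
y10 n13 z90 234.8 med 231.0 x [-4.8  0.6  5.4]
y20 n13 z90 233.2 med 232.0 x [-5.6 -2.1  3.7]
y30 n14 z90 232.9 med 230.3 x [-5.   0.1  6.9]
y40 n14 z90 232.4 med 230.1 x [-5.1  1.1  5.4]
y50 n13 z90 233.0 med 230.7 x [-5.9 -0.4  7.3]
y60 n12 z90 233.0 med 230.9 x [-4.4  0.5  5.9]
y70 n15 z90 233.0 med 230.0 x [-5.5  0.8  7.5]
side 86
y-50 n4 z90 230.5 med 230.1 x [-4.7  0.1  7.6]
y-40 n6 z90 231.8 med 230.1 x [-6.2 -4.9  2.3]
y-30 n6 z90 230.6 med 230.3 x [-6.2 -3.9 -0. ]
y-20 n7 z90 231.3 med 230.4 x [-6.4 -4.7  3.1]
y-10 n7 z90 231.3 med 229.3 x [-6.4 -3.3  2.3]
y0 n4 z90 231.2 med 230.9 x [-6.2 -3.5  0.5]
y10 n6 z90 231.5 med 230.1 x [-6.7 -5.2 -0.7]
y20 n8 z90 231.1 med 229.3 x [-7.  -5.6  5.3]
y30 n5 z90 231.6 med 230.1 x [-6.5 -5.9  2.2]
y40 n8 z90 231.7 med 230.5 x [-6.8 -4.2  1.6]
y50 n7 z90 230.2 med 228.8 x [-5.8 -3.9  3.9]
y60 n4 z90 231.1 med 230.8 x [-6.6 -1.1  2.2]
y70 n14 z90 230.4 med 226.7 x [-5.2  1.   7.4]
```

View pics/c22.png

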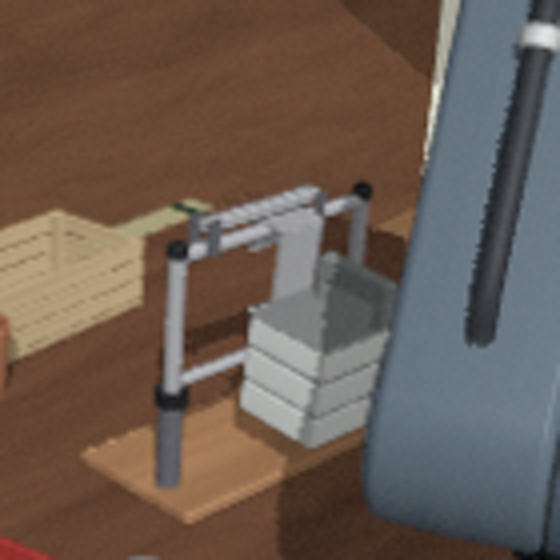

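View pics/c23.png

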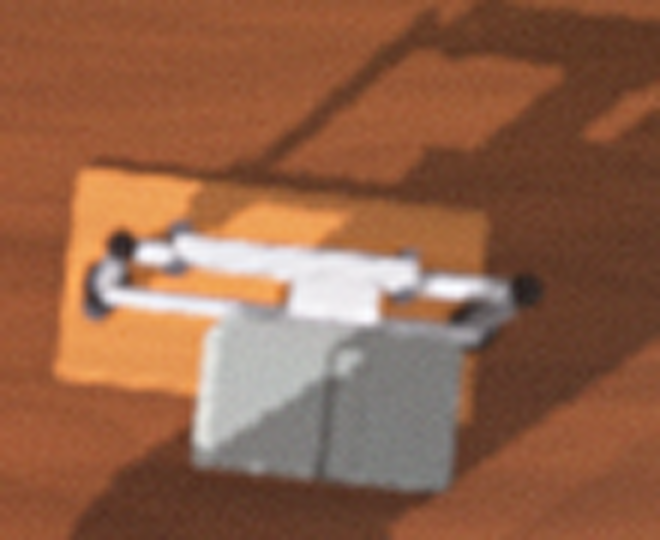

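The keeper's top is level at ≈0.2305 along its whole length (closed height expected ≈0.2307). It lies in the catch, over the hook plate. I'll make a last check that nothing else moved and then hand in.

```bash
python3 - <<'E'
from h import *
a=np.load("pics/top0.npz")['p'].astype(int);b=np.load("pics/tope.npz")['p'].astype(int)
p2,_=cap("top","f")
d=abs(a-b).max(-1)
for n,(u,v) in dict(dish_a=(218,168),dish_b=(283,161),stopper=(218,224),crusher=(288,217),bottle=(292,115),cup=(345,113),red=(210,283)).items():
    print(n,(d[v-12:v+12,u-12:u+12]>60).sum())
D=abs(p2.astype(int)-b).max(-1);print('stand region change since',(D[130:220,325:435]>60).sum())
cv2.imwrite("pics/c24.png",crop("top","f",190,90,440,250,3))
st()
E
```

```text
dish_a 0
dish_b 186
stopper 0
crusher 0
bottle 0
cup 0
red 0
stand region change since 0
t 22.9 pos [ 323.5 -597.6  369.6] ypr [-6.84 -0.11  0.07] F [-0.69 -0.29  0.09] M [0.   0.03 0.02] open 0.007 q [-71.   28.7  63.    0.1  88.3  25.8]
```

View pics/c24.png

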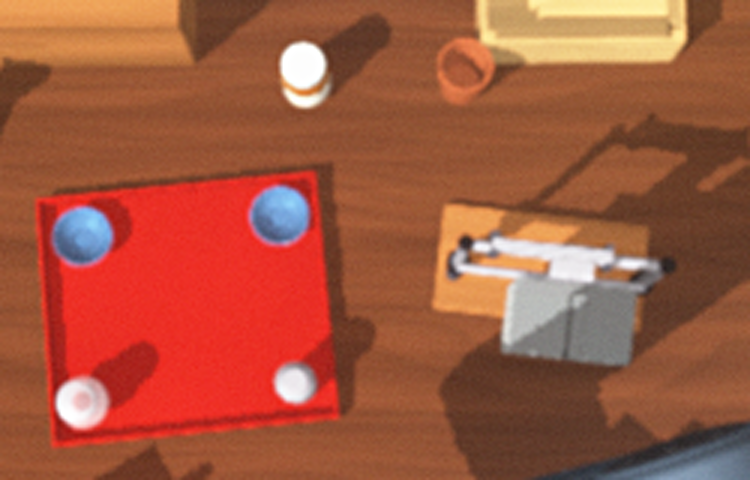

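Everything is in place. The dish_b pixel change is the case's shadow leaving it; its centre is still at ≈(283,161).

```bash
python3 -c "
from rig import bot
print(bot.hand_in())"
```

```text
the job is handed in; nothing more can be done
None
```

The white case now hangs by its hook on the rail between the keeper and the catch, and the keeper bar lies closed in its catch. I handed the job in at about 23 s of the 70 s allowed.

- **Hanging the case:** I lowered it until the hook plate met the rail (about 0.213 m), drew it back until the lip touched, then leaned it 0.07 rad onto the rest bar. With its weight on the stand I opened the gripper slowly, and the before and after pictures show no drop or swing.
- **Closing the keeper:** I pushed it over and down with the closed fingertips until it stopped hard, at about 13 N. Both cameras show it level along its length, its top at about 0.2305 m against 0.2307 m expected when closed.
- **Other things:** In the last top picture the dishes, crusher, stopper, cup and pill bottle stand where they were. The comparison flagged `dish_b`, but that is the case's shadow having moved off it.
- **Disagreements:** The two cameras differed by up to about 5 mm in x, so I used touch for the final seating of the hook. No check failed.

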